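Park the tilt table level and lock it

TASK

Park the spring-loaded tilt table: take the flat screwdriver from its inclined stand, seat its blade in the slotted rotary lock switch near the free end of the plate, press the plate down with it until it lies level and, still pressing, turn the switch a quarter turn clockwise so that the plate stays locked level. Then put the screwdriver back in its stand, fully home, and leave the magnetic base and the vial where they are.

Things in the scene. Friction and masses are not known exactly. Their poses are not given: they have to be found in the camera images.
- tilt_table: fixed dark steel base, 210 x 110 x 12 mm, of a small optical tilt table. Origin under its centre; x from the hinge (robot's side) to the free end, z up. On it a hinged aluminium plate 164 x 100 x 8 mm, held up by a spring at 28 degrees, facing up and back to the robot; it carries a black lens mount (31 mm tall, 56 mm from the hinge) and near its free end the slotted lock switch
- hinge_axis (a point): point on the hinge axis of the plate, midway across; 85 mm behind the base's centre and 46 mm above the bench. Axes as the base's: the hinge runs along y
- tilt_plate (a joint): tilt of the plate, rad: 0 = level against a stop, 0.49 = fully up (start). Spring: pushing at the switch, 135 mm from the hinge, takes about 2 N at the start and about 7 N at level; let go unlocked, it swings up again. Below the switch a keeper on the base, two steel lips with a gap, takes the switch's cross-bar
- lock_switch (a joint): angle of the switch, rad, clockwise positive seen from above: about 0 = free (slot across the plate, parallel to the hinge), 1.57 = locked (slot along the plate), stops at both ends; friction 0.04 N m, stays where left. Its cross-bar passes the keeper's gap only when free (within 0.2 rad of 0) and turns under the keeper's lips only with the plate level; then they hold the plate down
- lock_slot (a point): centre of the slot's mouth; y along the slot, x across it, z out of the plate; moves with plate and switch. 135 mm from the hinge axis along the plate, 12 mm above the plane through the axis. Slot 5.4 mm wide (blade play about 0.2 rad), 6 mm deep, 21 mm long, mouth bevelled to 8.4 mm, in a steel head of 21.6 mm diameter, sunk 2 mm in a dark collar, 23 mm inner, 36 mm outer diameter
- driver: loose flat screwdriver, 170 mm long, 0.15 kg. Origin at the middle of its handle; z along its axis to the butt, y along the blade's width. Handle: grey six-sided bar 85 mm long, 28 mm across flats, two flats facing +y and -y; then a collar (14 mm diameter, 15 mm long), a shaft (11 mm) and a blade 14 mm wide, 3 mm thick. Starts in the stand, blade down, leaning 30 degrees to the robot
- driver_tip (a point): middle of the blade's tip edge, 127.5 mm from the handle's middle; axes as the driver's
- driver_stand: fixed stand, base 100 x 74 x 8 mm, with a bored aluminium block leaning 30 degrees back towards its -x side. Origin under the centre of the base, z up
- stand_mouth (a point): centre of the mouth of the stand's bore, on the block's upper face, 88 mm above the bench; z out of the bore along its axis (leaning 30 degrees from vertical to the stand's -x). Bore 16 x 16 mm square, through, mouth bevelled 2.5 mm. Fully home, the handle's lower end rests on this face, its middle 42.5 mm out along z, within about 3 mm of the axis; any turn about the axis will do
- vial: bystander: brown vial, 23 mm diameter, 52 mm tall, standing by itself to the left of the table; leave alone
- mag_base: bystander: white block-shaped magnetic base with a knob, 57 x 45 x 50 mm, standing between stand and table; leave alone
Things that resemble listed ones, but are neither listed nor needed, are in the scene too. Leave any yellow look-alike of the driver alone.

How it is judged:
On the way, in this order (a step that is already met when the one before it is completed fails the run):
1. the screwdriver is out of its stand (z of driver in the frame of stand_mouth above 0.12 m), for 0.1 s.
2. the plate is pressed down level with the screwdriver while the switch is still free (value of joint tilt_plate below 0.06 rad and value of joint lock_switch below 0.5 rad and contact force between driver and tilt_table above 1 N), for 0.05 s.
3. the switch is turned to locked with the screwdriver, the plate level (value of joint tilt_plate below 0.06 rad and value of joint lock_switch above 1.3 rad and contact force between driver and tilt_table above 0.5 N), for 0.05 s.
At the end, for the whole second after the job is handed in: The plate is level (tilt under 0.05 rad) and held by the switch, which is turned beyond 1.3 rad of its 1.57; the screwdriver is back in the stand, fully home (handle's middle 35 to 50 mm out from the mouth, axis within 0.12 rad of the bore's) and at rest (value of joint tilt_plate below 0.05 rad and value of joint lock_switch above 1.3 rad and z of driver in the frame of stand_mouth between 0.035 and 0.05 m and angle between the z axis of driver and the z axis of stand_mouth, either way round below 0.12 rad and linear speed of driver below 0.02 m/s); the robot touches nothing.
It fails at once if a bystander (magnetic base or vial) is moved by more than 25 mm (distance of any of mag_base, vial from where it was at the start of the episode above 0.025 m).
It also fails if it takes over 61 s, if anything falls off the work surface, if the arm or the gripper's body presses on something with over 40 N, if the wrist force passes 120 N, or if a joint passes its speed limit or range.

ROBOT

A 6-joint arm with a two-finger parallel gripper is mounted at the origin on a cart in front of the work surface, level with it; the furniture and walls round the work are solid. World frame = base frame: x ahead of the robot, y to its left, z up, the work surface at z = 0. Lengths are in m, angles in rad, forces in N, time in s.
With the tool pointing down it reaches from about 0.375 to 0.9 m from the base axis. Payload 3.1 kg.
Tool frame: the origin (TCP) lies midway between the tips of the shut fingers; the grasp point (between the pads) lies 19 mm behind it; z points along the fingers, x is the direction in which the jaws open and shut, and the axes are right-handed (so a half turn about z gives the same grasp; the last joint's range is limited). The gripper opens to 85 mm and grips with 20 to 120 N. Pads are 22 mm wide; open, the fingers measure 114 mm over their backs; the gripper's body (76 mm by 85 mm) begins 54 mm behind the grasp point. The pads swing forward as they close: fully open they stand 13 mm farther back than shut.
Start: joints at [-1.472, 0.527, 1.433, -0, 1.181, -0.178], TCP at [0.171, -0.601, 0.231] pointing down, gripper open.
Joint ranges: [-3.08, 3.08], [-0.75, 2.2], [0.22, 2.44], [-1.43, 4.57], [0, 2.65], [-2.85, 2.85]. Speed limits (rad/s): [2.79, 2.79, 3.14, 3.14, 3.14, 3.14].

INTERFACE

Orientations are given as a rotation vector (axis times angle).
In Python, from station import manip gives the robot as it stands. The module is installed in compiled form; this text tells all that it offers.
- The arm moves only by the shell command python3 -m pendant 'ROWS'. ROWS is JSON, a list that holds one entry, the list of rows, each a list of 7 numbers: the shift along the tool's x, y, z in cm, then the turn, a rotation vector about the tool's x, y, z in degrees, then the closure, from -1 (fully open) to 1 (shut). A call has exactly 5 rows; each row shifts and turns the commanded pose from where the row before left it, along the tool's axes as they then stand; what a row does not reach is not made up. A row lasts 1/10 s, in which the tool goes at most 50 mm and 8.59 degrees, less where a joint would pass 70% of its speed; a pose out of reach is approached as far as the arm can. A call is refused whole if a number of a shift passes 5 or a number of a turn 8.59, either way. A call with a gripper value outside its range is refused whole. The fingers move at their own pace and stop on an object; the grip force is fixed at half the most. Time passes only in rows, so rows that do not move let the fingers close, or fill a call up. It gives the time, the measured TCP pose, the force and the opening at its end, in the units of the state.
- manip.sense(): the state, without advancing time (a new reading comes with each control period).
- manip.camera(name): name is "scene" or "top" or "wrist"; returns the picture (400x640x3 uint8, red, green, blue); there is no depth.
- manip.camera_info(name): a dict with "fx", "fy", "cx", "cy" (pixels), "extrinsics" (4x4, takes a point from world to camera coordinates); the wrist camera has in their place "hand_eye" (4x4, takes a point from camera to tool coordinates, whose origin is the TCP and whose axes are the tool frame's). Camera axes: x right, y down, z forward; pixel columns grow to the right and rows downward; lengths in m; the calibration is good to about 2 mm. A picture is of the moment at which its call begins: read the wrist's pose just before it. camera_info takes no time and is no camera call.
- manip.sign_off(): hands the job in, once; it reports no verdict.
The state is a dict: "clock": time; "joint_positions": joint angles; "qvel": joint speeds; "effort": joint torques, N m; "tcp_pos": TCP position; "tool_rot": TCP orientation; "contact_force": force on the tool from outside, world axes, zero at the start; "ft_torque": the same for the moment, N m; "grip_width": opening from 0.0 (shut) to 1.0 (fully open).
Only numpy, scipy, OpenCV 4.12 (cv2) and the standard library are available. Lean on these libraries where they do the work, as an engineer would, in place of code of your own. Each camera call takes 0.05 s, during which the arm holds its last target. There are 200 camera calls.

## Working session

There is one attempt and no reset: what is moved stays moved. The work goes in short steps, Python scripts to look and compute and a shell command to move; the robot and the scene stay as the last step left them, time stands still between calls to the robot, and variables do not carry over. Pictures are saved under pics/ and viewed, about 8 in all and at most 12, crops included, and the job is handed in when it is done.

```bash
mkdir -p pics; python3 - <<'E'
from station import manip
import cv2,numpy as np
np.set_printoptions(precision=4,suppress=True)
print(manip.sense())
for n in ["scene","top"]:
    im=manip.camera(n); cv2.imwrite(f"pics/{n}0.png",im[:,:,::-1]); 
for n in ["scene","top","wrist"]: print(n,manip.camera_info(n))
a=cv2.imread("pics/scene0.png");b=cv2.imread("pics/top0.png")
E
```

```text
{'clock': 0.0, 'joint_positions': array([-1.4725,  0.5284,  1.4339,  0.    ,  1.1814, -0.1785]), 'qvel': array([-0.0009, -0.0001, -0.0019, -0.0005,  0.001 , -0.0006]), 'effort': array([ -0.0004, -44.2353, -17.8025,  -0.0004,   0.0082,   0.    ]), 'tcp_pos': array([ 0.1708, -0.6005,  0.2303]), 'tool_rot': array([-2.5054,  1.8928,  0.0023]), 'contact_force': array([-0.6972, -0.1405,  0.0042]), 'ft_torque': array([-0.0172,  0.0016,  0.0825]), 'grip_width': 0.9994074574814921}
scene {'fx': 444.69135482878164, 'fy': 444.69135482878164, 'cx': 326.19828413656916, 'cy': 204.50167522019132, 'extrinsics': array([[ 0.9975, -0.07  , -0.0069, -0.4502],
       [-0.0656, -0.8901, -0.4511,  0.1169],
       [ 0.0254,  0.4504, -0.8925,  1.4446],
       [ 0.    ,  0.    ,  0.    ,  1.    ]])}
top {'fx': 382.794675592809, 'fy': 382.794675592809, 'cx': 319.38311467985363, 'cy': 201.4054621152165, 'extrinsics': array([[-0.0164, -0.9997, -0.0182,  0.058 ],
       [-0.9946,  0.0182, -0.1026,  0.468 ],
       [ 0.1029,  0.0164, -0.9946,  0.9533],
       [ 0.    ,  0.    ,  0.    ,  1.    ]])}
wrist {'fx': 279.42113389035103, 'fy': 279.42113389035103, 'cx': 321.4401764709642, 'cy': 204.0887967613133, 'hand_eye': array([[ 1.    ,  0.0002, -0.0014,  0.0004],
       [ 0.0002,  0.9577,  0.2879, -0.0737],
       [ 0.0014, -0.2879,  0.9577, -0.1426],
       [ 0.    ,  0.    ,  0.    ,  1.    ]])}
```

View pics/scene0.png

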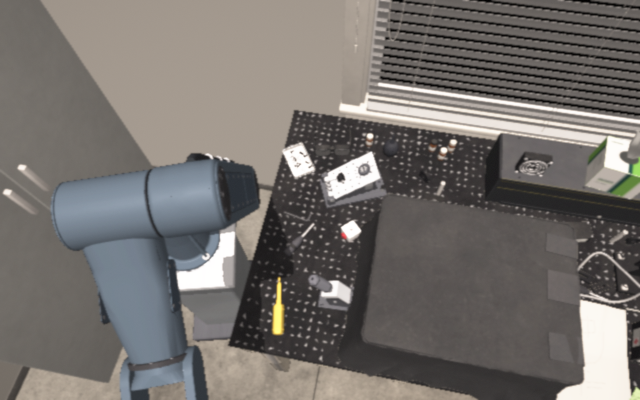

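View pics/top0.png

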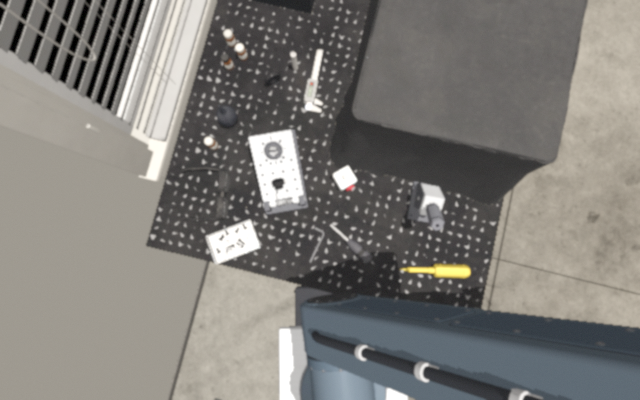

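Scene view: the table is at about (352,178), the mag base at (350,231), the stand and driver at (330,290), and the yellow look-alike at (279,310). Top view: switch (273,150), stand (425,205) with the handle butt near (437,222), mag base (345,178). I'll enlarge both areas.

```bash
cat > h.py <<'E'
from station import manip
import cv2,numpy as np
from scipy.spatial.transform import Rotation as R
np.set_printoptions(precision=4,suppress=True)
def ray(n,u,v,s=None):
    c=manip.camera_info(n); d=np.array([(u-c['cx'])/c['fx'],(v-c['cy'])/c['fy'],1])
    if n=='wrist':
        T=np.eye(4);T[:3,:3]=R.from_rotvec(s['tool_rot']).as_matrix();T[:3,3]=s['tcp_pos'];E=T@c['hand_eye']
    else: E=np.linalg.inv(c['extrinsics'])
    return E[:3,3],E[:3,:3]@d
def onz(n,u,v,z,s=None):
    o,d=ray(n,u,v,s); return o+d*(z-o[2])/d[2]
def two(r1,r2):
    (o1,d1),(o2,d2)=r1,r2
    t=np.linalg.lstsq(np.c_[d1,-d2],o2-o1,rcond=None)[0]
    a,b=o1+d1*t[0],o2+d2*t[1]; return (a+b)/2,np.linalg.norm(a-b)
E
python3 - <<'E'
from h import *
a=cv2.imread("pics/scene0.png");b=cv2.imread("pics/top0.png")
f=lambda i,x,y:cv2.resize(i[y:y+75,x:x+100],(400,300),interpolation=cv2.INTER_CUBIC)
cv2.imwrite("pics/c1.png",np.vstack([np.hstack([f(b,230,120),f(b,385,165)]),np.hstack([f(a,305,140),f(a,295,250)])]))
print(onz('top',273,150,.12),onz('top',425,205,.05),onz('top',437,222,.16),onz('top',345,178,.05))
print(two(ray('top',436,222),ray('scene',315,280)))
E
```

```text
[0.582  0.1549 0.12  ] [ 0.4526 -0.2116  0.05  ] [ 0.4052 -0.2074  0.16  ] [ 0.524  -0.0156  0.05  ]
(array([ 0.4062, -0.2084,  0.1489]), np.float64(0.0009248183579442043))
```

View pics/c1.png

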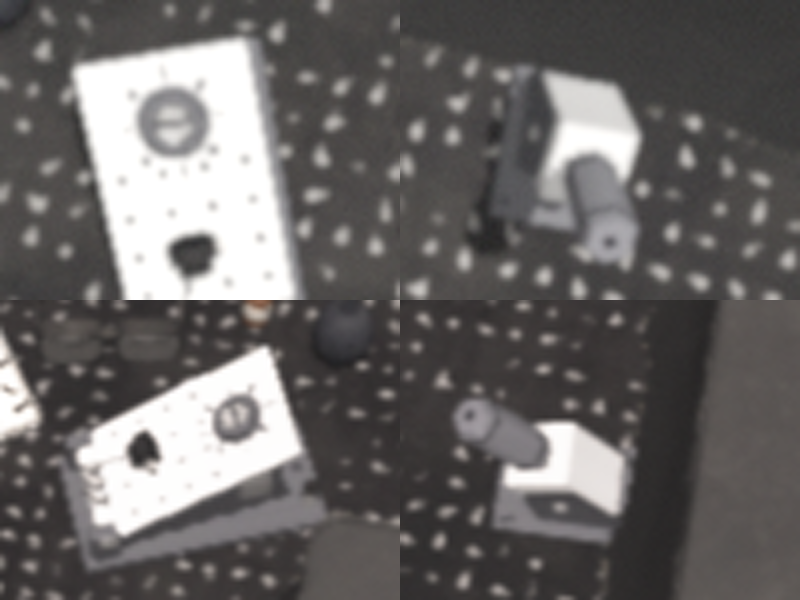

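```bash
python3 - <<'E'
from h import *
T=lambda x,y:ray('top',230+x/4,120+y/4)
T2=lambda x,y:ray('top',385+(x-400)/4,165+y/4)
S=lambda x,y:ray('scene',305+x/4,140+(y-300)/4)
S2=lambda x,y:ray('scene',295+(x-400)/4,250+(y-300)/4)
b,e=two(T2(608,243),S2(472,418));print('butt',b,e)
l,e=two(T2(583,172),S2(535,456));print('low',l,e); d=b-l; print(np.linalg.norm(d),d/np.linalg.norm(d),np.degrees(np.arctan2(d[1],d[0])))
s,e=two(T(173,121),S(237,417));print('slot',s,e)
p,e=two(T(75,66),S(268,347));q,e2=two(T(250,38),S(302,452));print('corn',p,e,q,e2,np.degrees(np.arctan2(p[1]-q[1],p[0]-q[0])))
E
```

```text
butt [ 0.3993 -0.2084  0.1545] 0.0040716419298828365
low [ 0.4432 -0.2169  0.0807] 0.00160137253272643
0.08630409620157752 [-0.5088  0.0984  0.8553] 169.05707218750175
slot [0.5837 0.1551 0.1173] 0.0031831653413833478
corn [0.6139 0.2101 0.1319] 0.0031665177041417985 [0.6276 0.1079 0.1363] 0.004385595046311545 97.66965950532033
```

```bash
cat >> h.py <<'E'
def root(Tg,N,s=None):
    "constant row (cm,deg) repeated N times from the present pose to Tg"
    s=s or manip.sense(); T=np.eye(4);T[:3,:3]=R.from_rotvec(s['tool_rot']).as_matrix();T[:3,3]=s['tcp_pos']
    D=np.linalg.inv(T)@Tg; rv=R.from_matrix(D[:3,:3]).as_rotvec()/N; r=R.from_rotvec(rv).as_matrix()
    A=sum(np.linalg.matrix_power(r,k) for k in range(N)); p=np.linalg.solve(A,D[:3,3])
    print(N,'rows of',np.r_[p*100,np.degrees(rv)].round(2),'total turn',np.degrees(rv*N).round(1)); 
def pose(pos,zdir,xdir):
    z=zdir/np.linalg.norm(zdir);x=xdir-z*(xdir@z);x/=np.linalg.norm(x);T=np.eye(4);T[:3,:3]=np.c_[x,np.cross(z,x),z];T[:3,3]=pos;return T
def st():
    s=manip.sense(); m=R.from_rotvec(s['tool_rot']).as_matrix()
    print('t',s['clock'],'q',s['joint_positions'],'\ntcp',s['tcp_pos'],'x',m[:,0],'z',m[:,2],'F',s['contact_force'],'g',round(s['grip_width'],3)); return s
E
M='[-3.3,-2.9,-0.5,0,0,0,-1]'; python3 -m pendant '[[[-3.3,-2.9,-0.5,0,0,0,-1],[-3.3,-2.9,-0.5,0,0,0,-1],[-3.3,-2.9,-0.5,0,0,0,-1],[-3.3,-2.9,-0.5,0,0,0,-1],[-3.3,-2.9,-0.5,0,0,0,-1]]]'
python3 -m pendant '[[[-3.3,-2.9,-0.5,0,0,0,-1],[-3.3,-2.9,-0.5,0,0,0,-1],[-3.3,-2.9,-0.5,0,0,0,-1],[-3.3,-2.9,-0.5,0,0,0,-1],[-3.3,-2.9,-0.5,0,0,0,-1]]]'
python3 -m pendant '[[[0,0,0,0,0,-8.5,-1],[0,0,0,0,0,-8.5,-1],[0,0,0,0,0,-8.5,-1],[0,0,0,0,0,-8.5,-1],[0,0,0,0,0,-8.5,-1]]]'
python3 -m pendant '[[[0,0,0,0,0,-8.5,-1],[0,0,0,0,0,-8.5,-1],[0,0,0,0,0,-8.5,-1],[0,0,0,0,0,-8.5,-1],[0,0,0,0,0,-8.5,-1]]]'
python3 -m pendant '[[[0,0,0,0,0,-8.5,-1],[0,0,0,0,0,-8.5,-1],[0,0,0,0,0,-8.5,-1],[0,0,0,0,0,-8.5,-1],[0,0,0,0,0,-8.5,-1]]]'
python3 - <<'E'
from h import *
st(); d=np.array([-.5*np.cos(.192),.5*np.sin(.192),.866])
b=np.array([.3993,-.2084,.1545])
root(pose(b+.08*d,-d,np.array([.19,.98,0])),6)
E
```

```text
clock: 0.6
tcp_pos: [0.2656, -0.4009, 0.2561]
tool_rot: [-2.506, 1.894, 0.001]
contact_force: [1.3, -1.1, -0.3]
grip_width: 1.004
clock: 1.1
tcp_pos: [0.3598, -0.2027, 0.2814]
tool_rot: [-2.506, 1.894, 0.0]
contact_force: [1.1, -0.3, 1.1]
grip_width: 1.003
clock: 1.6
tcp_pos: [0.3594, -0.2041, 0.2811]
tool_rot: [-3.025, 0.847, 0.001]
contact_force: [-0.1, 0.1, -0.4]
grip_width: 0.997
clock: 2.1
tcp_pos: [0.3593, -0.2042, 0.2811]
tool_rot: [-3.126, -0.307, 0.001]
contact_force: [0.9, -0.2, -1.4]
grip_width: 0.997
clock: 2.6
tcp_pos: [0.3593, -0.2042, 0.281]
tool_rot: [-2.802, -1.419, 0.0]
contact_force: [0.2, 0.7, 0.3]
grip_width: 0.999
t 2.6 q [-0.7887  0.1677  1.8634  0.      1.1113 -1.7261] 
tcp [ 0.3593 -0.2042  0.281 ] x [0.5919 0.806  0.0001] z [-0.0006  0.0006 -1.    ] F [0.1553 0.703  0.2789] g 0.999
6 rows of [ 0.02 -0.22  0.94 -4.93  1.1  -4.12] total turn [-29.6   6.6 -24.7]
```

```bash
python3 -m pendant '[[[0,-0.3,1.1,-5.9,1.3,-4.95,-1],[0,-0.3,1.1,-5.9,1.3,-4.95,-1],[0,-0.3,1.1,-5.9,1.3,-4.95,-1],[0,-0.3,1.1,-5.9,1.3,-4.95,-1],[0,-0.3,1.1,-5.9,1.3,-4.95,-1]]]'
python3 - <<'E'
from h import *
s=st(); im=manip.camera('wrist'); cv2.imwrite('pics/w1.png',im[:,:,::-1])
np.save('w1.npy',s,allow_pickle=True)
E
```

```text
clock: 3.1
tcp_pos: [0.361, -0.1957, 0.2374]
tool_rot: [2.228, 1.686, 0.399]
contact_force: [1.4, -0.6, -0.3]
grip_width: 0.999
t 3.1 q [-1.003   0.112   2.211   0.5649  0.5878 -2.7368] 
tcp [ 0.361  -0.1957  0.2374] x [0.2655 0.9636 0.0304] z [ 0.405  -0.0828 -0.9106] F [ 1.3577 -0.5669 -0.3058] g 0.999
```

View pics/w1.png

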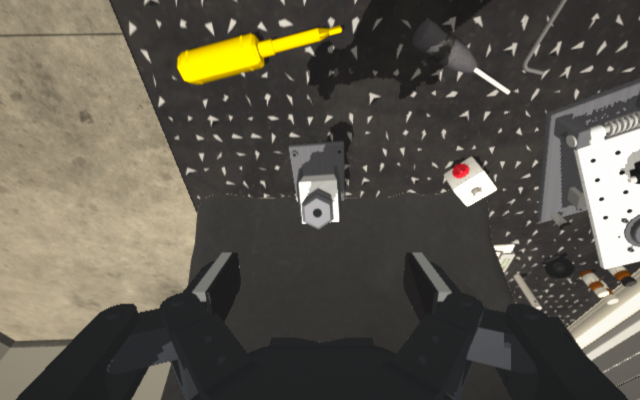

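The wrist picture shows the butt at (318,212), the block behind it, the mag base at (468,180) and the table on the right. Joint 6 is near its limit, so I'll grip another pair of hex flats. First a zoom on the butt.

```bash
python3 - <<'E'
from h import *
im=cv2.imread('pics/w1.png'); c=im[135:240,270:370]
cv2.imwrite('pics/w1c.png',cv2.resize(c,None,fx=5.5,fy=5.5,interpolation=cv2.INTER_CUBIC))
E
```

```text
(no output)
```

View pics/w1c.png

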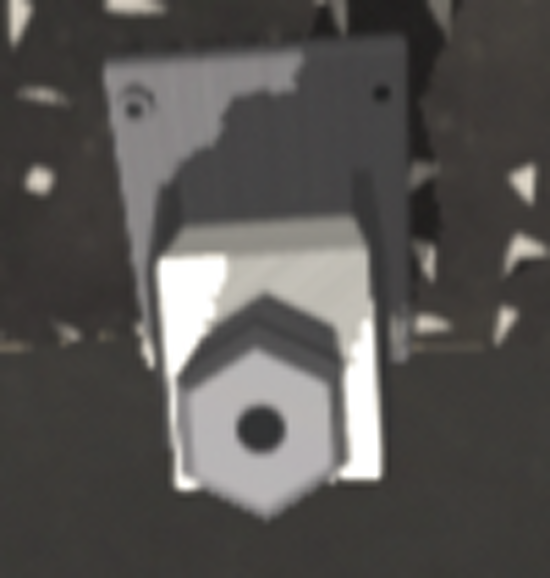

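```bash
python3 - <<'E'
from h import *
s=np.load('w1.npy',allow_pickle=True).item()
b=onz('wrist',317.3,212.8,.1616,s); print(b,onz('top',437,225.75,.1616),onz('scene',313,279.5,.1616), two(ray('wrist',317.3,212.8,s),ray('top',437,225.75)))
m=R.from_rotvec(s['tool_rot']).as_matrix(); n=m[:,0]-.045*m[:,1]; print('n',n,np.degrees(np.arctan2(n[1],n[0])))
yw=np.radians(-12.5); d=np.array([-.5*np.cos(yw),-.5*np.sin(yw),.866]); y=np.array([-np.sin(yw),np.cos(yw),0])
x=R.from_rotvec(-np.radians(60)*d).apply(y); print('d',d,'x',x)
root(pose(b+.06*d,-d,x),10)
E
```

```text
[ 0.3969 -0.2068  0.1616] [ 0.397  -0.2066  0.1616] [ 0.4014 -0.2105  0.1616] (array([ 0.3971, -0.2068,  0.1614]), np.float64(0.0002527329381004749))
n [0.2262 0.9751 0.0119] 76.94142130576732
d [-0.4881  0.1082  0.866 ] x [0.8404 0.3258 0.433 ]
10 rows of [-0.05 -0.    0.24 -0.53  0.26  5.67] total turn [-5.3  2.6 56.7]
```

```bash
for i in 1; do python3 -m pendant '[[[-0.05,0,0.24,-0.53,0.26,5.67,-1],[-0.05,0,0.24,-0.53,0.26,5.67,-1],[-0.05,0,0.24,-0.53,0.26,5.67,-1],[-0.05,0,0.24,-0.53,0.26,5.67,-1],[-0.05,0,0.24,-0.53,0.26,5.67,-1]]]'
python3 -m pendant '[[[-0.05,0,0.24,-0.53,0.26,5.67,-1],[-0.05,0,0.24,-0.53,0.26,5.67,-1],[-0.05,0,0.24,-0.53,0.26,5.67,-1],[-0.05,0,0.24,-0.53,0.26,5.67,-1],[-0.05,0,0.24,-0.53,0.26,5.67,-1]]]'; done
cat > g.py <<'E'
from h import *
b=np.array([.397,-.2068,.1615]); yw=np.radians(-12.5); d=np.array([-.5*np.cos(yw),-.5*np.sin(yw),.866]); y=np.array([-np.sin(yw),np.cos(yw),0])
x=R.from_rotvec(-np.radians(60)*d).apply(y)
E
python3 - <<'E'
from g import *
st(); root(pose(b+.06*d,-d,x),1); root(pose(b-.045*d,-d,x),5)
E
```

```text
clock: 3.65
tcp_pos: [0.3659, -0.1999, 0.2269]
tool_rot: [2.604, 1.093, 0.57]
contact_force: [0.4, 0.2, 1.3]
grip_width: 0.999
clock: 4.15
tcp_pos: [0.3698, -0.2025, 0.2155]
tool_rot: [2.834, 0.422, 0.715]
contact_force: [0.6, -0.0, 0.5]
grip_width: 0.998
t 4.15 q [-1.0495  0.1868  2.2951  0.9494  0.4682 -2.1681] 
tcp [ 0.3698 -0.2025  0.2155] x [0.8434 0.3174 0.4335] z [ 0.4872 -0.1115 -0.8662] F [ 0.5755 -0.0041  0.472 ] g 0.998
1 rows of [-0.2  -0.3   0.05  0.16  0.11 -0.5 ] total turn [ 0.2  0.1 -0.5]
5 rows of [-0.04 -0.06  2.11  0.03  0.02 -0.1 ] total turn [ 0.2  0.1 -0.5]
```

```bash
python3 -m pendant '[[[-0.2,-0.3,0.5,0.16,0.1,-0.5,-1],[0,0,1.5,0,0,0,-1],[0,0,1.5,0,0,0,-1],[0,0,1.5,0,0,0,-1],[0,0,1.5,0,0,0,-1]]]'
python3 - <<'E'
from g import *
st(); root(pose(b-.045*d,-d,x),5)
E
```

```text
clock: 4.65
tcp_pos: [0.3998, -0.2075, 0.1572]
tool_rot: [2.83, 0.442, 0.715]
contact_force: [0.3, 0.2, 0.4]
grip_width: 1.002
t 4.65 q [-0.9698  0.3939  2.3089  1.4627  0.3508 -2.664 ] 
tcp [ 0.3998 -0.2075  0.1572] x [0.8393 0.3298 0.4322] z [ 0.4884 -0.1082 -0.8659] F [0.2874 0.2306 0.4342] g 1.002
5 rows of [-0.   -0.    0.8   0.   -0.    0.05] total turn [ 0.  -0.   0.2]
```

```bash
python3 -m pendant '[[[0,0,0,0,0,8,-1],[0,0,0,0,0,8,-1],[0,0,0.2,0,0,8,-1],[0,0,0.5,0,0,8,-1],[0,0,0.5,0,0,8,-1]]]'
python3 -m pendant '[[[0,0,0.5,0,0,8,-1],[0,0,0.5,0,0,8,-1],[0,0,0.5,0,0,4,-1],[0,0,0.5,0,0,0,-1],[0,0,0.5,0,0,0,-1]]]'
python3 - <<'E'
from g import *
x=R.from_rotvec(-np.radians(60)*d).apply(x)
st(); root(pose(b-.045*d,-d,x),5)
E
```

```text
clock: 5.15
tcp_pos: [0.4055, -0.2088, 0.1473]
tool_rot: [2.965, -0.592, 0.811]
contact_force: [-0.4, -0.1, 0.1]
grip_width: 0.999
clock: 5.65
tcp_pos: [0.4179, -0.2115, 0.1255]
tool_rot: [-2.762, 1.067, -0.786]
contact_force: [0.9, -0.2, 0.7]
grip_width: 1.003
t 5.65 q [-0.9286  0.5023  2.297   1.7724  0.34   -1.9051] 
tcp [ 0.4179 -0.2115  0.1255] x [ 0.6263 -0.6472  0.4345] z [ 0.4889 -0.108  -0.8656] F [ 0.8999 -0.1878  0.6666] g 1.003
5 rows of [-0.01  0.    0.06 -0.01 -0.01  0.05] total turn [-0.  -0.   0.2]
```

```bash
python3 -m pendant '[[[0,0,0,0,0,0,1],[0,0,0,0,0,0,1],[0,0,0,0,0,0,1],[0,0,0,0,0,0,1],[0,0,0,0,0,0,1]]]'
python3 -m pendant '[[[0,0,0,0,0,0,1],[0,0,0,0,0,0,1],[0,0,0,0,0,0,1],[0,0,-0.5,0,0,0,1],[0,0,-1,0,0,0,1]]]'
```

```text
clock: 6.15
tcp_pos: [0.4188, -0.213, 0.127]
tool_rot: [-2.761, 1.068, -0.794]
contact_force: [1.4, -2.7, 4.7]
grip_width: 0.319
clock: 6.65
tcp_pos: [0.4113, -0.2117, 0.1392]
tool_rot: [-2.762, 1.068, -0.79]
contact_force: [3.6, -1.8, -2.0]
grip_width: 0.318
```

```bash
python3 -m pendant '[[[0,0,-1.8,0,0,0,1],[0,0,-1.8,0,0,0,1],[0,0,-1.8,0,0,0,1],[0,0,-1.8,0,0,0,1],[0,0,-1.8,0,0,0,1]]]'
python3 -m pendant '[[[0,0,-1.5,0,0,0,1],[0,0,-1,0,0,0,1],[0,0,0,0,0,0,1],[0,0,0,0,0,0,1],[0,0,0,0,0,0,1]]]'
python3 - <<'E'
from g import *
s=st(); np.save('w2.npy',s,allow_pickle=True)
a=manip.camera('wrist')[:,:,::-1]; t=manip.camera('top')[:,:,::-1]; c=manip.camera('scene')[:,:,::-1]
cv2.imwrite('pics/t2.png',t);cv2.imwrite('pics/s2.png',c);cv2.imwrite('pics/w2.png',a)
f=lambda i,x,y:cv2.resize(i[y:y+75,x:x+100],(400,300),interpolation=cv2.INTER_CUBIC)
w=cv2.resize(a[60:280,200:440],(400,300)) 
cv2.imwrite('pics/c2.png',np.vstack([np.hstack([f(t,385,165),f(c,280,240)]),np.hstack([w,cv2.resize(a,(400,300))])]))
E
```

```text
clock: 7.15
tcp_pos: [0.3645, -0.1991, 0.2165]
tool_rot: [-2.764, 1.067, -0.781]
contact_force: [-0.3, -0.4, -1.3]
grip_width: 0.318
clock: 7.65
tcp_pos: [0.3533, -0.1967, 0.2375]
tool_rot: [-2.763, 1.067, -0.782]
contact_force: [0.2, -0.8, -1.8]
grip_width: 0.318
t 7.65 q [-1.0988  0.1001  2.2929  0.8223  0.5534 -1.0327] 
tcp [ 0.3533 -0.1967  0.2375] x [ 0.6277 -0.6471  0.4328] z [ 0.4871 -0.1072 -0.8667] F [ 0.2134 -0.8253 -1.776 ] g 0.318
```

View pics/c2.png

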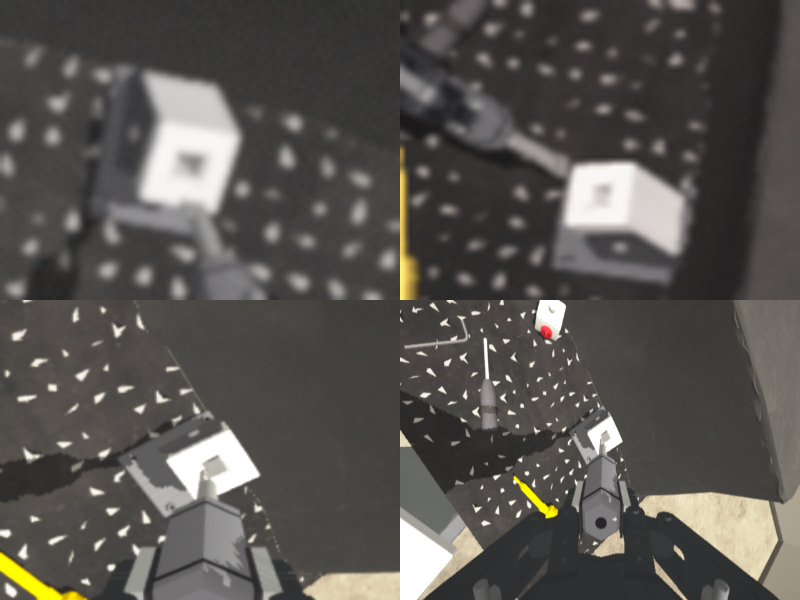

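Top-left: the driver is clear of the stand and the bore mouth is at top pixel (433,206). The handle is held with two flats in the jaws, 130 mm withdrawn. Next I go to a pose above the switch.

```bash
cat > t.py <<'E'
from g import *
psi=np.radians(7.7); slot=np.array([.582,.155,.120]); L=.128
def tp(tilt,gap,slot=slot,psi=psi,turn=0):
    N=np.array([-np.sin(tilt)*np.cos(psi),-np.sin(tilt)*np.sin(psi),np.cos(tilt)]); ys=np.array([-np.sin(psi),np.cos(psi),0])
    return pose(slot+(gap+L)*N,-N,R.from_rotvec(-np.radians(120+turn)*N).apply(ys))
E
python3 - <<'E'
from t import *
m=onz('top',433,206.25,.088);print('mouth',m,onz('scene',330.75,288.25,.088),b-.085*d)
T=tp(np.radians(28),.05);print(T[:3,3],T[:3,0]);root(T,10);root(T,15)
print('box corner',two(ray('top',356,108),ray('scene',384,198)))
E
```

```text
mouth [ 0.4459 -0.2205  0.088 ] [ 0.4498 -0.2171  0.088 ] [ 0.4385 -0.216   0.0879]
[0.4992 0.1438 0.2772] [ 0.8248 -0.393   0.4066]
10 rows of [-0.62 -3.68  0.26  0.75 -0.65 -1.74] total turn [  7.5  -6.5 -17.4]
15 rows of [-0.4  -2.46  0.18  0.5  -0.43 -1.16] total turn [  7.5  -6.5 -17.4]
box corner (array([ 0.615 , -0.0303,  0.2766]), np.float64(0.016722075230421917))
```

```bash
python3 -m pendant '[[[-0.6,-3.6,-0.2,0.75,-0.65,-1.74,1],[-0.6,-3.6,-0.2,0.75,-0.65,-1.74,1],[-0.6,-3.6,-0.2,0.75,-0.65,-1.74,1],[-0.6,-3.6,-0.2,0.75,-0.65,-1.74,1],[-0.6,-3.6,-0.2,0.75,-0.65,-1.74,1]]]'
python3 -m pendant '[[[-0.6,-3.6,0,0.75,-0.65,-1.74,1],[-0.6,-3.6,0,0.75,-0.65,-1.74,1],[-0.6,-3.6,0,0.75,-0.65,-1.74,1],[-0.6,-3.6,0,0.75,-0.65,-1.74,1],[-0.6,-3.6,0,0.75,-0.65,-1.74,1]]]'
python3 -m pendant '[[[0,0,0,0,0,0,1],[0,0,0,0,0,0,1],[0,0,0,0,0,0,1],[0,0,0,0,0,0,1],[0,0,0,0,0,0,1]]]'
python3 - <<'E'
from t import *
s=st(); np.save('w3.npy',s,allow_pickle=True)
root(tp(np.radians(28),.05),5)
a=manip.camera('wrist')[:,:,::-1]; cv2.imwrite('pics/w3.png',a)
cv2.imwrite('pics/w3c.png',cv2.resize(a[60:240,220:460],(800,600),interpolation=cv2.INTER_CUBIC))
E
```

```text
clock: 8.3
tcp_pos: [0.4284, -0.0337, 0.2777]
tool_rot: [-2.818, 0.812, -0.736]
contact_force: [0.7, -0.4, -2.0]
grip_width: 0.32
clock: 8.8
tcp_pos: [0.4788, 0.139, 0.3073]
tool_rot: [-2.852, 0.559, -0.683]
contact_force: [1.0, 0.2, -1.1]
grip_width: 0.32
clock: 9.3
tcp_pos: [0.4789, 0.136, 0.3076]
tool_rot: [-2.851, 0.565, -0.686]
contact_force: [-0.1, -0.3, -2.2]
grip_width: 0.32
t 9.3 q [0.0203 0.0955 1.9821 0.0939 0.58   0.3456] 
tcp [0.4789 0.136  0.3076] x [ 0.8239 -0.3945  0.407 ] z [ 0.4653  0.0608 -0.883 ] F [-0.0642 -0.3469 -2.179 ] g 0.32
5 rows of [ 0.03 -0.13  0.74  0.02 -0.01 -0.02] total turn [ 0.1 -0.  -0.1]
```

View pics/w3c.png

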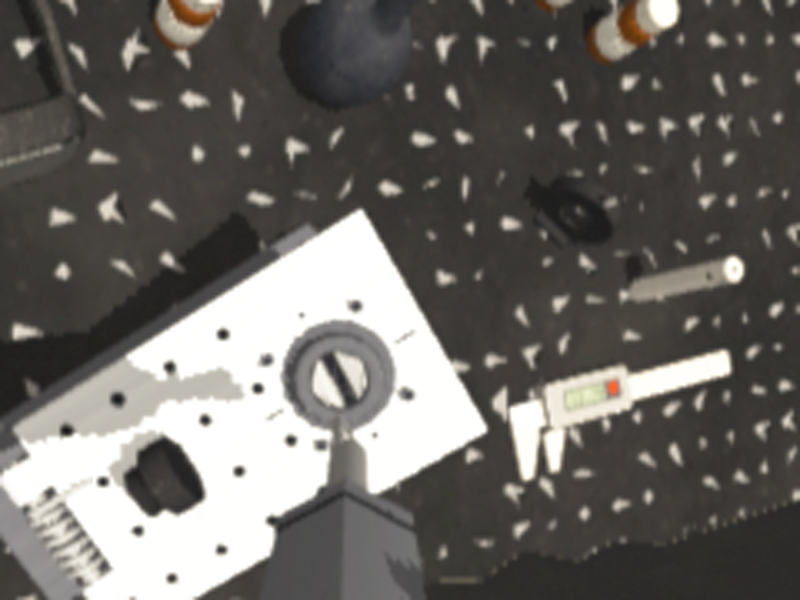

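The slot centre is at crop (340,378), about 58° in the image. The tip is near (343,420), but the blade's turn isn't clear against the white plate. I'll zoom with an enhanced contrast.

```bash
python3 - <<'E'
from t import *
a=cv2.imread('pics/w3.png'); c=a[155:215,290:350].astype(float)
g=np.clip(c,0,255)
h=np.clip((c-130)*2.04,0,255)
r=lambda i:cv2.resize(i.astype(np.uint8),(400,400),interpolation=cv2.INTER_NEAREST)
cv2.imwrite('pics/w3d.png',np.hstack([r(g),r(h)]))
E
```

```text
(no output)
```

View pics/w3d.png

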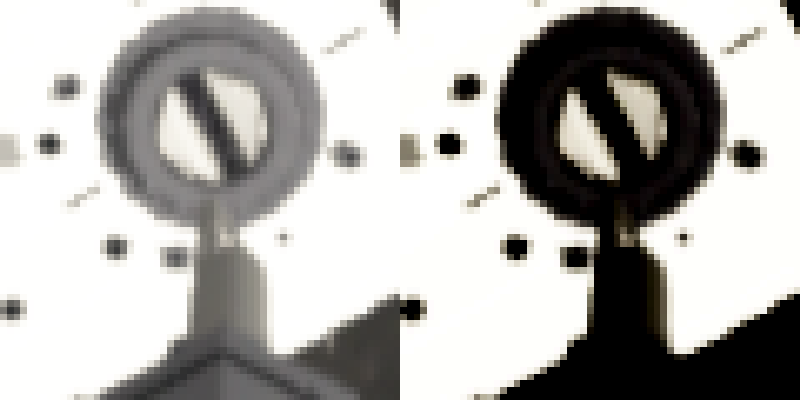

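Blade tip edge goes from upper left (205,190) to lower right (238,240) in the zoom, which is parallel to the slot, as assumed. Now the refined slot position and direction.

```bash
python3 - <<'E'
from t import *
s=np.load('w3.npy',allow_pickle=True).item()
m=R.from_rotvec(s['tool_rot']).as_matrix()
S=onz('wrist',322.2,173.7,.120,s);print('slot',S, 'top',onz('top',273.25,150.25,.12),two(ray('wrist',322.2,173.7,s),ray('top',273.25,150.25)))
N=-m[:,2]
def onp(u,v,p,N):
    o,dd=ray('wrist',u,v,s); return o+dd*((p-o)@N)/(dd@N)
e=onp(318.5,165.8,S,N)-onp(326.4,181.7,S,N);print('slotdir',e,np.linalg.norm(e),np.degrees(np.arctan2(e[1],e[0])))
# tick marks / plate far edge corners (crop coords)
f=lambda x,y:onp(220+x*.3,60+y*.3,S,N)
p,q=f(362,210),f(487,432);e=p-q;print('edge',p,q,np.linalg.norm(e),np.degrees(np.arctan2(e[1],e[0])))
c=manip.camera_info('wrist');H=np.linalg.inv(c['hand_eye'])
t=H@np.r_[0,0,.128,1];print('tip px',c['fx']*t[0]/t[2]+c['cx'],c['fy']*t[1]/t[2]+c['cy'])
print('axis pt at slot depth off (tool cm):',(m.T@(S-s['tcp_pos']))*100)
E
```

```text
slot [0.5822 0.1552 0.12  ] top [0.5814 0.1544 0.12  ] (array([0.582 , 0.1548, 0.1193]), np.float64(0.0010355360397762009))
slotdir [-0.0017  0.0231  0.0007] 0.023172359151547167 94.18814273836534
edge [0.609  0.2098 0.1379] [0.6229 0.113  0.1385] 0.09778867821376458 98.14030288105556
tip px 321.1988631324462 196.62873641659357
axis pt at slot depth off (tool cm): [ 0.1176 -0.7161 21.4923]
```

```bash
python3 -m pendant '[[[0,-0.07,1.5,0,0,0,1],[0,-0.07,1.5,0,0,0,1],[0,-0.07,1.5,0,0,0,1],[0,-0.06,1.5,0,0,0,1],[0,-0.05,1.4,0,0,0,1]]]'
python3 -m pendant '[[[0,0,0,0,0,0,1],[0,0,0,0,0,0,1],[0,0,0,0,0,0,1],[0,0,0,0,0,0,1],[0,0,0,0,0,0,1]]]'
python3 - <<'E'
from t import *
s=st(); np.save('w4.npy',s,allow_pickle=True)
m=R.from_rotvec(s['tool_rot']).as_matrix();print('slot in tool cm',m.T@(slot-s['tcp_pos'])*100)
a=manip.camera('wrist')[:,:,::-1]; cv2.imwrite('pics/w4.png',a)
c=cv2.resize(a[150:225,280:370],(720,600),interpolation=cv2.INTER_NEAREST); cv2.imwrite('pics/w4c.png',c)
E
```

```text
clock: 9.85
tcp_pos: [0.5151, 0.1439, 0.243]
tool_rot: [-2.851, 0.564, -0.688]
contact_force: [-0.2, -0.2, -1.7]
grip_width: 0.318
clock: 10.35
tcp_pos: [0.5147, 0.1445, 0.2442]
tool_rot: [-2.85, 0.562, -0.689]
contact_force: [-0.2, 0.2, -1.5]
grip_width: 0.314
t 10.35 q [0.04   0.2589 1.9993 0.1117 0.3966 0.3368] 
tcp [0.5147 0.1445 0.2442] x [ 0.8238 -0.3928  0.4088] z [ 0.4671  0.0618 -0.882 ] F [-0.196   0.1614 -1.5126] g 0.314
slot in tool cm [ 0.0532 -0.2133 14.1582]
```

View pics/w4c.png

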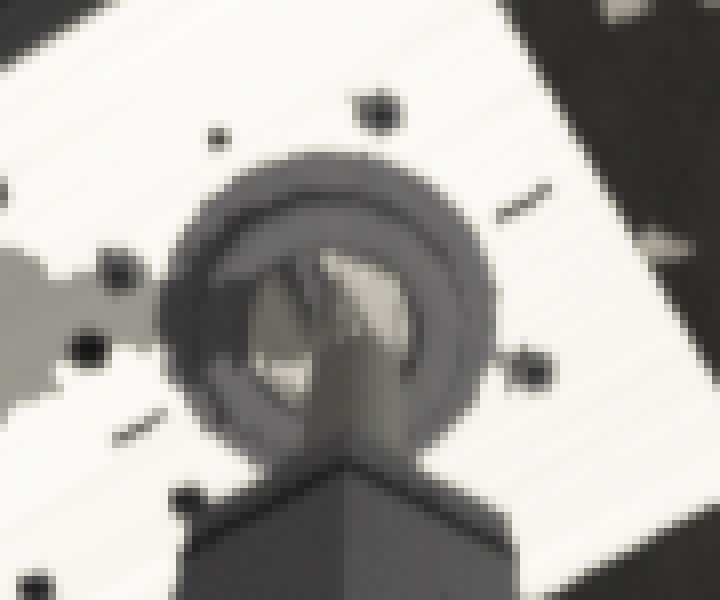

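The head centre is at crop (330,330), matching the predicted pixel. The blade covers the lower part of the slot, with its tip near (320–385, 265–340), still unclear. I'll compare the three in-hand views, in which the driver stays fixed.

```bash
python3 - <<'E'
from t import *
A=[cv2.imread(f'pics/w{i}.png')[165:215,300:350].astype(float) for i in (2,3,4)]
r=lambda i:cv2.resize(np.clip(i,0,255).astype(np.uint8),(400,300),interpolation=cv2.INTER_NEAREST)
g=[a.mean(2) for a in A]; sd=np.std(g,axis=0)
G=[cv2.cvtColor(x.astype(np.uint8),cv2.COLOR_GRAY2BGR) for x in g]
S=cv2.cvtColor(np.clip(sd*4,0,255).astype(np.uint8),cv2.COLOR_GRAY2BGR)
cv2.imwrite('pics/cmp.png',np.vstack([np.hstack([r(G[0]),r(G[1])]),np.hstack([r(G[2]),r(S)])]))
E
```

```text
(no output)
```

View pics/cmp.png

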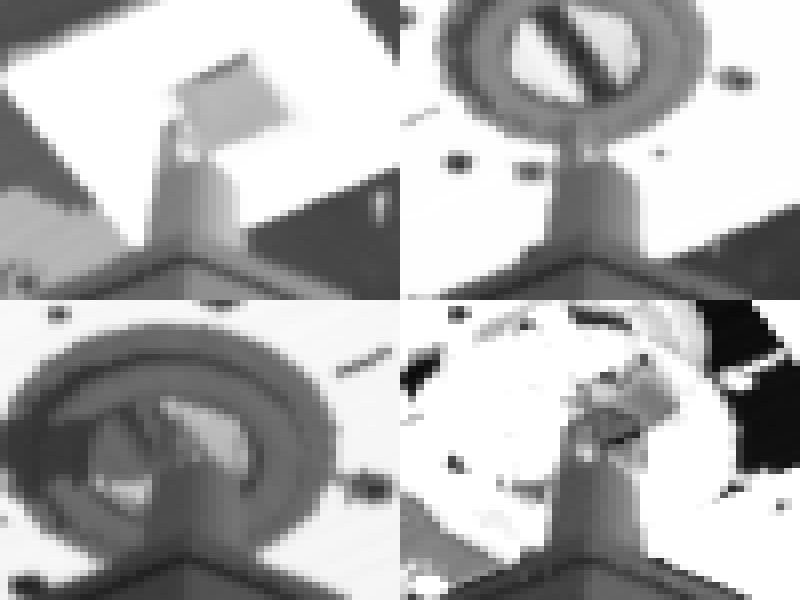

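Comparing the views, the tip's visible corner is at about (321.3,183.7) and the shaft axis at u≈324.4. So the driver sits about 3 mm in +x and 5 mm in −y off the tool axis. I'll correct for that, come closer and look again.

```bash
python3 -m pendant '[[[-0.15,0.2,0,0,0,0,1],[-0.15,0.2,0.2,0,0,0,1],[0,0.05,0.3,0,0,0,1],[0,0,0.3,0,0,0,1],[0,0,0.1,0,0,0,1]]]'
python3 - <<'E'
from t import *
s=st(); np.save('w5.npy',s,allow_pickle=True)
m=R.from_rotvec(s['tool_rot']).as_matrix();print('slot in tool cm',m.T@(slot-s['tcp_pos'])*100)
a=manip.camera('wrist')[:,:,::-1]; cv2.imwrite('pics/w5.png',a)
c=a[160:215,290:355].astype(float); h=np.clip(255*(c/255)**.6,0,255).astype(np.uint8)
cv2.imwrite('pics/w5c.png',cv2.resize(h,(709,600),interpolation=cv2.INTER_CUBIC))
E
```

```text
clock: 10.9
tcp_pos: [0.5151, 0.1421, 0.2328]
tool_rot: [-2.851, 0.562, -0.687]
contact_force: [0.2, 0.1, -1.1]
grip_width: 0.316
t 10.9 q [0.0338 0.28   2.0132 0.1294 0.3642 0.3133] 
tcp [0.5151 0.1421 0.2328] x [ 0.8245 -0.3928  0.4074] z [ 0.4656  0.0617 -0.8828] F [ 0.1859  0.0615 -1.1332] g 0.316
slot in tool cm [ 0.4165 -0.698  13.1511]
```

View pics/w5c.png

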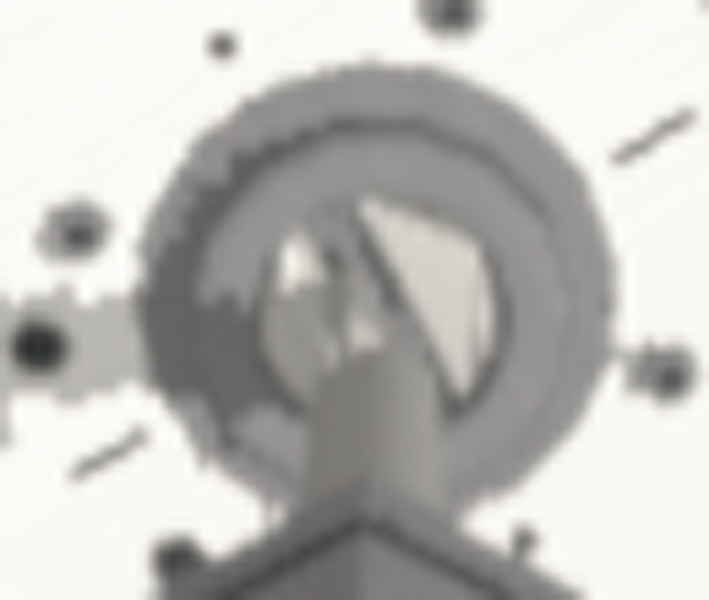

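The blade now lies within the band of the slot: head centre at (380,307), blade top at (335,250). I'll nudge 0.7 mm and insert.

```bash
python3 -m pendant '[[[0.07,-0.03,0.2,0,0,0,1],[0,0,0.2,0,0,0,1],[0,0,0.2,0,0,0,1],[0,0,0.2,0,0,0,1],[0,0,0,0,0,0,1]]]'
cat >> t.py <<'E'
def arc(deg,N,s=None):
    "rows that turn the held pose about the hinge by deg (down positive)"
    s=s or manip.sense(); T=np.eye(4);T[:3,:3]=R.from_rotvec(s['tool_rot']).as_matrix();T[:3,3]=s['tcp_pos']
    h=np.array([.582-.1136*np.cos(psi),.155-.1136*np.sin(psi),.046]); A=np.eye(4);A[:3,:3]=R.from_rotvec(np.radians(deg)*np.array([-np.sin(psi),np.cos(psi),0])).as_matrix();A[:3,3]=h-A[:3,:3]@h
    G=A@T; root(G,N,s); return G
E
python3 - <<'E'
from t import *
s=st();m=R.from_rotvec(s['tool_rot']).as_matrix();print('slot in tool cm',m.T@(slot-s['tcp_pos'])*100)
G=arc(28,10); print(G[:3,3])
a=cv2.imread('pics/w5.png').astype(int);b2=manip.camera('wrist')[:,:,::-1];cv2.imwrite('pics/w6.png',b2)
E
```

```text
clock: 11.45
tcp_pos: [0.5197, 0.1427, 0.2266]
tool_rot: [-2.851, 0.562, -0.688]
contact_force: [-0.7, -0.3, -0.3]
grip_width: 0.318
t 11.45 q [0.0348 0.2975 2.0115 0.1342 0.3474 0.3089] 
tcp [0.5197 0.1427 0.2266] x [ 0.8241 -0.3927  0.4083] z [ 0.4666  0.0618 -0.8823] F [-0.6664 -0.3417 -0.3349] g 0.318
slot in tool cm [ 0.2996 -0.6351 12.3911]
10 rows of [ 0.56 -0.32  0.65 -1.4  -2.43 -0.  ] total turn [-14.  -24.3  -0. ]
[0.5979 0.1533 0.1819]
```

```bash
python3 -m pendant '[[[0,0,0.15,0,0,0,1],[0,0,0.15,0,0,0,1],[0,0,0.1,0,0,0,1],[0,0,0,0,0,0,1],[0,0,0,0,0,0,1]]]'
python3 -m pendant '[[[0.56,-0.32,0.65,-1.4,-2.43,0,1],[0,0,0,0,0,0,1],[0,0,0,0,0,0,1],[0,0,0,0,0,0,1],[0,0,0,0,0,0,1]]]'
python3 - <<'E'
from t import *
s=st();m=R.from_rotvec(s['tool_rot']).as_matrix();print('F in tool',m.T@s['contact_force'],s['ft_torque'])
a=manip.camera('wrist')[:,:,::-1];cv2.imwrite('pics/w7.png',a)
# collar ellipse in w5..w7: mid-grey blob among white plate near (325,188)
for i in (4,5,6,7):
    g=cv2.imread(f'pics/w{i}.png').mean(2)
    M=((g<170)).astype(np.uint8); M[206:]=0
    n,l,st_,c=cv2.connectedComponentsWithStats(M[:, :])
    k=l[180,335] or l[178,330]; ys,xs=np.where(l==k); print(i,xs.min(),xs.max(),ys.min(),len(xs), 'topx',xs[ys==ys.min()].mean())
E
```

```text
clock: 12.0
tcp_pos: [0.5215, 0.1429, 0.2231]
tool_rot: [-2.851, 0.562, -0.688]
contact_force: [-0.3, 0.6, 0.7]
grip_width: 0.319
clock: 12.5
tcp_pos: [0.5299, 0.144, 0.2206]
tool_rot: [-2.88, 0.568, -0.625]
contact_force: [0.3, -0.1, 2.2]
grip_width: 0.316
t 12.5 q [0.0403 0.3246 1.96   0.0959 0.4184 0.3505] 
tcp [0.5299 0.144  0.2206] x [ 0.8426 -0.3903  0.371 ] z [ 0.424   0.056  -0.9039] F [ 0.3431 -0.0618  2.1791] g 0.316
F in tool [ 1.1218 -0.5206 -1.8278] [-0.0401 -0.1927 -0.0489]
4 0 639 0 122718 topx 260.0
5 0 639 0 122929 topx 306.0263157894737
6 0 639 0 123370 topx 309.86385737439224
7 0 639 0 123352 topx 319.5
```

```bash
python3 -m pendant '[[[0.56,-0.32,0.66,-1.4,-2.43,0,1],[0.56,-0.32,0.66,-1.4,-2.43,0,1],[0.56,-0.32,0.66,-1.4,-2.43,0,1],[0.56,-0.32,0.66,-1.4,-2.43,0,1],[0,0,0,0,0,0,1]]]'
python3 - <<'E'
from t import *
s=st();m=R.from_rotvec(s['tool_rot']).as_matrix();print('F in tool',m.T@s['contact_force'],s['ft_torque'])
a=manip.camera('wrist')[:,:,::-1];cv2.imwrite('pics/w8.png',a)
c=a[150:215,285:365].astype(float); h=np.clip(255*(c/255)**.7,0,255).astype(np.uint8)
cv2.imwrite('pics/w8c.png',cv2.resize(h,(738,600),interpolation=cv2.INTER_CUBIC))
arc(14,5)
E
```

```text
clock: 13.05
tcp_pos: [0.5644, 0.1485, 0.2048]
tool_rot: [-2.986, 0.588, -0.355]
contact_force: [-0.1, -0.8, 2.9]
grip_width: 0.32
t 13.05 q [0.0567 0.4264 1.7505 0.027  0.7205 0.4275] 
tcp [0.5644 0.1485 0.2048] x [ 0.8996 -0.3826  0.2106] z [ 0.2405  0.0315 -0.9701] F [-0.0659 -0.7831  2.9447] g 0.32
F in tool [ 0.8604  0.3928 -2.8973] [-0.0799 -0.3817 -0.0526]
5 rows of [ 0.54 -0.31  0.66 -1.4  -2.43 -0.  ] total turn [ -7.  -12.1  -0. ]
```

View pics/w8c.png

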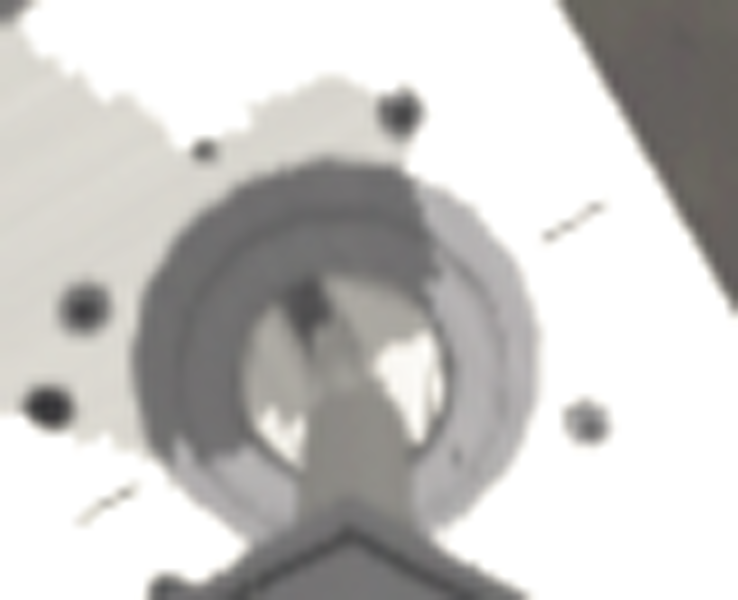

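The blade sits in line with the slot: the dark slot end at (305,300) runs into the blade. The plate follows and the force is rising, so I continue to level.

```bash
python3 -m pendant '[[[0.55,-0.32,0.66,-1.4,-2.43,0,1],[0.55,-0.32,0.66,-1.4,-2.43,0,1],[0.55,-0.32,0.66,-1.4,-2.43,0,1],[0.55,-0.32,0.66,-1.4,-2.43,0,1],[0,0,0,0,0,0,1]]]'
python3 - <<'E'
from t import *
s=st();m=R.from_rotvec(s['tool_rot']).as_matrix();print('F in tool',m.T@s['contact_force'],s['ft_torque'])
print('tip z',s['tcp_pos']+.128*m[:,2]); arc(2.8,1)
E
```

```text
clock: 13.6
tcp_pos: [0.5924, 0.1525, 0.1839]
tool_rot: [-3.067, 0.604, -0.071]
contact_force: [-0.9, -0.7, 8.3]
grip_width: 0.321
t 13.6 q [0.0682 0.5479 1.5506 0.0029 0.9952 0.4557] 
tcp [0.5924 0.1525 0.1839] x [ 0.9243 -0.3794  0.0418] z [ 0.0476  0.0057 -0.9989] F [-0.9454 -0.7093  8.2825] g 0.321
F in tool [-0.2582  0.821  -8.322 ] [-0.133   0.2142 -0.0024]
tip z [0.5985 0.1532 0.0561]
1 rows of [ 0.54 -0.31  0.65 -1.4  -2.43 -0.  ] total turn [-1.4 -2.4 -0. ]
```

```bash
python3 -m pendant '[[[0.25,-0.15,0.2,-0.7,-1.2,0,1],[0.25,-0.15,0.15,-0.7,-1.2,0,1],[0,0,0,0,0,0,1],[0,0,0,0,0,0,1],[0,0,0,0,0,0,1]]]'
python3 - <<'E'
from t import *
s=st();m=R.from_rotvec(s['tool_rot']).as_matrix();print('F in tool',m.T@s['contact_force'],s['ft_torque'])
print('tip z',s['tcp_pos']+.128*m[:,2])
E
```

```text
clock: 14.1
tcp_pos: [0.5983, 0.1534, 0.1838]
tool_rot: [-3.082, 0.607, -0.007]
contact_force: [-3.0, -0.3, 17.5]
grip_width: 0.324
t 14.1 q [ 0.0708  0.571   1.5016 -0.0013  1.0643  0.4601] 
tcp [0.5983 0.1534 0.1838] x [ 0.9254 -0.379   0.0046] z [ 0.0047 -0.0008 -1.    ] F [-2.9996 -0.2706 17.5003] g 0.324
F in tool [ -2.592    1.3695 -17.514 ] [-0.1031  0.6739  0.0107]
tip z [0.5989 0.1532 0.0558]
```

The force jumped to 17 N with no more travel, so the plate is level on its stop. Now I turn clockwise about the driver's own axis.

```bash
python3 -m pendant '[[[-0.067,-0.047,0,0,0,8,1],[-0.067,-0.047,0,0,0,8,1],[-0.067,-0.047,0,0,0,8,1],[-0.067,-0.047,0,0,0,8,1],[-0.067,-0.047,0,0,0,8,1]]]'
python3 - <<'E'
from t import *
s=st();m=R.from_rotvec(s['tool_rot']).as_matrix();print('F in tool',m.T@s['contact_force'],m.T@s['ft_torque'])
E
```

```text
clock: 14.6
tcp_pos: [0.597, 0.1568, 0.1837]
tool_rot: [-2.684, 1.631, -0.007]
contact_force: [-3.1, -1.6, 18.7]
grip_width: 0.322
t 14.6 q [ 0.0771  0.5708  1.5023 -0.0024  1.0643  1.1703] 
tcp [0.597  0.1568 0.1837] x [ 0.4607 -0.8876  0.0036] z [ 0.0043 -0.0018 -1.    ] F [-3.1313 -1.552  18.675 ] g 0.322
F in tool [  0.0017   3.4376 -18.6857] [-0.8665  0.0705 -0.023 ]
```

```bash
python3 -m pendant '[[[-0.067,-0.047,0,0,0,8,1],[-0.067,-0.047,0,0,0,8,1],[-0.067,-0.047,0,0,0,8,1],[-0.067,-0.047,0,0,0,8,1],[-0.067,-0.047,0,0,0,8,1]]]'
python3 - <<'E'
from t import *
s=st();m=R.from_rotvec(s['tool_rot']).as_matrix();print('F in tool',m.T@s['contact_force'],m.T@s['ft_torque'])
E
python3 -m pendant '[[[-0.06,-0.042,0,0,0,7,1],[-0.06,-0.042,0,0,0,7,1],[-0.03,-0.02,0,0,0,4,1],[0,0,0,0,0,0,1],[0,0,0,0,0,0,1]]]'
python3 - <<'E'
from t import *
s=st();m=R.from_rotvec(s['tool_rot']).as_matrix();print('F in tool',m.T@s['contact_force'],m.T@s['ft_torque'])
E
```

```text
clock: 15.1
tcp_pos: [0.5974, 0.1604, 0.1837]
tool_rot: [1.965, -2.451, 0.004]
contact_force: [-4.9, -0.8, 19.9]
grip_width: 0.317
t 15.1 q [ 0.083   0.5735  1.4966 -0.0024  1.0705  1.8743] 
tcp [0.5974 0.1604 0.1837] x [-0.2176 -0.976   0.0017] z [ 0.0012 -0.002  -1.    ] F [-4.9387 -0.8437 19.9153] g 0.317
F in tool [  1.9322   4.6043 -19.9196] [-1.2314  0.7538 -0.0705]
clock: 15.6
tcp_pos: [0.5981, 0.1618, 0.1837]
tool_rot: [1.564, -2.723, 0.002]
contact_force: [-5.1, -0.7, 20.6]
grip_width: 0.323
t 15.6 q [ 0.0848  0.5754  1.4927 -0.0017  1.0738  2.1844] 
tcp [0.5981 0.1618 0.1837] x [-0.5038 -0.8638  0.0014] z [-0.0003 -0.0015 -1.    ] F [-5.1496 -0.6767 20.564 ] g 0.323
F in tool [  3.2081   4.0965 -20.5616] [-1.2009  1.0385 -0.0289]
```

```bash
python3 -m pendant '[[[-0.05,-0.03,0,0,0,5,1],[-0.05,-0.03,0,0,0,5,1],[-0.05,-0.03,0,0,0,5,1],[0,0,0,0,0,0,1],[0,0,0,0,0,0,1]]]'
python3 - <<'E'
from t import *
s=st();m=R.from_rotvec(s['tool_rot']).as_matrix();print('F in tool',m.T@s['contact_force'],m.T@s['ft_torque'])
for n in ('top','wrist'): cv2.imwrite(f'pics/{n}9.png',manip.camera(n)[:,:,::-1])
E
```

```text
clock: 16.1
tcp_pos: [0.5994, 0.1627, 0.1837]
tool_rot: [1.197, -2.903, 0.001]
contact_force: [-6.5, -0.2, 20.0]
grip_width: 0.32
t 16.1 q [ 0.086   0.5775  1.4883 -0.0014  1.0768  2.4464] 
tcp [0.5994 0.1627 0.1837] x [-0.7096 -0.7046  0.0016] z [-0.0009 -0.0013 -1.    ] F [-6.4582 -0.1962 20.0399] g 0.32
F in tool [  4.753    4.4055 -20.0336] [-1.0549  1.395  -0.3124]
```

Moment about the axis jumped to −0.31 N m, so the switch has reached its end stop at the locked side. I'll ease back within the blade play and lift.

```bash
python3 -m pendant '[[[0.036,0.02,0,0,0,-4,1],[0.036,0.02,0,0,0,-4,1],[0,0,-0.1,0,0,-1,1],[0,0,-0.2,0,0,0,1],[0,0,-0.3,0,0,0,1]]]'
python3 -m pendant '[[[0,0,-0.5,0,0,0,1],[0,0,-0.6,0,0,0,1],[0,0,-1,0,0,0,1],[0,0,-2,0,0,0,1],[0,0,-2,0,0,0,1]]]'
python3 - <<'E'
from t import *
s=st()
for n in ('top','scene','wrist'): cv2.imwrite(f'pics/{n}10.png',manip.camera(n)[:,:,::-1])
# plate bright area seen from above: far corners at level vs tilted
E
```

```text
clock: 16.7
tcp_pos: [0.5983, 0.1625, 0.1859]
tool_rot: [1.418, -2.8, -0.001]
contact_force: [-0.4, 1.1, -6.0]
grip_width: 0.319
clock: 17.2
tcp_pos: [0.601, 0.1623, 0.2478]
tool_rot: [1.419, -2.803, 0.002]
contact_force: [0.5, 0.5, -2.2]
grip_width: 0.32
t 17.2 q [ 0.0851  0.5068  1.421  -0.0013  1.2135  2.29  ] 
tcp [0.601  0.1623 0.2478] x [-0.5921 -0.8059  0.0007] z [ 0.0004 -0.0012 -1.    ] F [ 0.4797  0.4919 -2.2318] g 0.32
```

```bash
python3 - <<'E'
from t import *
s=manip.sense()
a=cv2.imread('pics/wrist10.png'); g=a.mean(2)
M=(g>185).astype(np.uint8); n,l,S,c=cv2.connectedComponentsWithStats(M)
k=[(S[i,4],i) for i in range(1,n)]; k.sort(reverse=True)
for A,i in k[:3]: print(A,S[i,:4],c[i])
i=k[0][1]; pts=cv2.findContours((l==i).astype(np.uint8),0,1)[0]; p=max(pts,key=cv2.contourArea)
h=cv2.approxPolyDP(cv2.convexHull(p),6,True)[:,0]; print('hull',h.tolist())
for z in (.054,): 
  for u,v in h: print(u,v,onz('wrist',float(u),float(v),z,s))
# ascii of head surroundings: predicted slot px
ci=manip.camera_info('wrist');m=R.from_rotvec(s['tool_rot']).as_matrix()
P=np.array([.603,.158,.058]); t=np.linalg.inv(ci['hand_eye'])@np.r_[m.T@(P-s['tcp_pos']),1]; u,v=ci['fx']*t[0]/t[2]+ci['cx'],ci['fy']*t[1]/t[2]+ci['cy'];print('pred head',u,v)
u,v=int(u),int(v)
for r in range(v-16,v+18): print(''.join(' .:-=+*#%@'[min(9,int(x/25.6))] for x in g[r,u-24:u+26]))
E
```

```text
5720 [282 130 138 140] [359.2939 195.3878]
5652 [  0  77 143 222] [ 65.5304 189.6438]
3538 [  0  24 176 291] [ 89.1439 176.9932]
hull [[331, 130], [418, 220], [419, 237], [381, 269], [282, 182]]
331 130 [0.6471 0.1167 0.054 ]
418 220 [0.4906 0.0921 0.054 ]
419 237 [0.4695 0.1031 0.054 ]
381 269 [0.4594 0.1685 0.054 ]
282 182 [0.6326 0.2016 0.054 ]
pred head 324.7560811474035 181.08293183753545
@@@@@@@%+*@@@@@@@@%#**+=====++++#@@@@@@@@%#@@@@@@@
@@@@@@@@%+*@@@@@@*+==============+#@@@@@@++%@@@@@@
@@@@@@@@@%*%@@@%*=========-========*%%@@@##@@@@@@@
@@@@@@@@@@%@@@*+=====----------=====++%@@@@@@@@@@@
@@@@@@@@@@@@%*====----::::-------=====*@@@@@@@@@@@
@@@@@@@@@@@%+====-::---------------====#@@@@@@@@@@
@@@@@@@@@@@*===--::--==========-----===+#@@@@@@@@@
@@@@@@@@@@%+==--::-==============----===+@@@@@@@@@
@@@@@@@@@@*===::--================----===*@@@@@@@@
@@@@@@@@@#===-:-============--======--====#@@@@@@@
@@@@@@@@@+===-:-=======**++++========--===+@@@@@@@
@@@@@@@@%===-:-====---=####*#**+-====--====#@@@@@@
@@@@@@@@*===---===-----=*######*=-===---===#@@@@@@
@@@@@@@@+-=---====------+*######+--===--
[... 330 characters left out ...]
::---*+=#%#*=-----=**-:====-==*@@@@%@
++++++++-::::::::-=--+#%#*=-----=*--====-==*@@@@@@
++++++++-:::::::::---=*%%#+=-----=--===-===#@@@@@@
++++++++=:::.:::-----=+#%%#+=----:-====-==*@@@@@@@
+++++++**+::.:--=---===+#%%#*=--::-===--=+%@@@@@@%
++++++*%%%-:::--==--=++=**###+-::-====-==*@@@@@@+-
++++++*%%%=:::--==+=+++===+**+-:-=====-=+#@@@@@#-.
+++++++**+=-::::-+*=======------=====-==*@@@@@@*-.
+++++++++++=:::::++-----------======-==+%@@@@@@%*=
++++++++++++=::::==--------========-==*%@@@@@@@@@%
+++++++++++++=-::--:--------===-==-==*%@@@@@@@@@@@
+++++++++===++=-::::--------=----==+*@@@#%@@@@@@@@
+++++++++::=+++=-:::--------=--==+*%@@@@#*%@@@@@@@
+++++++++--=++++=-::--------===++%@@@@@@@*+%@@@@@@
```

Wrist image check: the plate's far corners fall at (0.647,0.117) and (0.633,0.202) on the z = 0.054 plane, and the slot points 8.7°, along the plate. So it is level and locked with the driver out. Now back to the stand.

```bash
python3 -m pendant '[[[0,0,-1,0,0,-8,1],[0,0,-1,0,0,-8,1],[0,0,-1,0,0,-8,1],[0,0,-1,0,0,-8,1],[0,0,-1,0,0,-8,1]]]'
python3 -m pendant '[[[0,0,0,0,0,-8,1],[0,0,0,0,0,-8,1],[0,0,0,0,0,-8,1],[0,0,0,0,0,-8,1],[0,0,0,0,0,-8,1]]]'
python3 - <<'E'
from t import *
w=np.load('w2.npy',allow_pickle=True).item()
st(); T=np.eye(4);T[:3,:3]=R.from_rotvec(w['tool_rot']).as_matrix();T[:3,3]=w['tcp_pos']
G=T.copy(); G[:3,3]-=.015*T[:3,2]; root(G,15); 
Tm=T.copy();Tm[:3,3]=[.46,-.02,.31];root(Tm,8)
E
```

```text
clock: 17.85
tcp_pos: [0.6002, 0.1624, 0.2958]
tool_rot: [2.296, -2.14, -0.001]
contact_force: [-0.2, 0.6, -1.6]
grip_width: 0.323
clock: 18.35
tcp_pos: [0.6002, 0.1624, 0.2954]
tool_rot: [2.89, -1.226, -0.002]
contact_force: [-0.6, 0.2, -1.9]
grip_width: 0.319
t 18.35 q [ 0.0853  0.4615  1.3624 -0.0012  1.3199  0.888 ] 
tcp [0.6002 0.1624 0.2954] x [ 0.6949 -0.7191 -0.0006] z [-0.0022 -0.0013 -1.    ] F [-0.6403  0.198  -1.8898] g 0.319
15 rows of [ 0.4   2.92  0.03  1.06  1.7  -0.24] total turn [15.9 25.5 -3.6]
8 rows of [ 0.39  2.83 -0.44  1.98  3.19 -0.46] total turn [15.9 25.5 -3.6]
```

```bash
python3 - <<'E'
from t import *
w=np.load('w2.npy',allow_pickle=True).item()
T=np.eye(4);T[:3,:3]=R.from_rotvec(w['tool_rot']).as_matrix();T[:3,3]=[.43,0,.31]
root(T,10)
E
```

```text
10 rows of [-0.04  2.32 -0.44  1.59  2.55 -0.36] total turn [15.9 25.5 -3.6]
```

```bash
python3 -m pendant '[[[-0.04,2.32,-0.44,1.59,2.55,-0.36,1],[-0.04,2.32,-0.44,1.59,2.55,-0.36,1],[-0.04,2.32,-0.44,1.59,2.55,-0.36,1],[-0.04,2.32,-0.44,1.59,2.55,-0.36,1],[-0.04,2.32,-0.44,1.59,2.55,-0.36,1]]]'
python3 -m pendant '[[[-0.04,2.32,-0.44,1.59,2.55,-0.36,1],[-0.04,2.32,-0.44,1.59,2.55,-0.36,1],[-0.04,2.32,-0.44,1.59,2.55,-0.36,1],[-0.04,2.32,-0.44,1.59,2.55,-0.36,1],[-0.04,2.32,-0.44,1.59,2.55,-0.36,1]]]'
python3 - <<'E'
from t import *
w=np.load('w2.npy',allow_pickle=True).item()
T=np.eye(4);T[:3,:3]=R.from_rotvec(w['tool_rot']).as_matrix();T[:3,3]=w['tcp_pos']
root(T,5);root(T,8)
E
```

```text
clock: 18.85
tcp_pos: [0.5134, 0.0827, 0.3113]
tool_rot: [-2.848, 1.164, -0.402]
contact_force: [0.8, -0.1, -1.6]
grip_width: 0.322
clock: 19.35
tcp_pos: [0.4279, 0.0016, 0.3101]
tool_rot: [-2.759, 1.074, -0.786]
contact_force: [-0.0, -0.5, -0.9]
grip_width: 0.321
5 rows of [ 1.01  4.26  0.96  0.   -0.04 -0.06] total turn [ 0.  -0.2 -0.3]
8 rows of [ 0.63  2.66  0.6   0.   -0.02 -0.04] total turn [ 0.  -0.2 -0.3]
```

```bash
python3 -m pendant '[[[0.63,2.66,0.6,0,0,0,1],[0.63,2.66,0.6,0,0,0,1],[0.63,2.66,0.6,0,0,0,1],[0.63,2.66,0.6,0,0,0,1],[0.63,2.66,0.6,0,0,-0.1,1]]]'
python3 -m pendant '[[[0.63,2.66,0.6,0,0,0,1],[0.63,2.66,0.6,0,0,0,1],[0.63,2.66,0.6,0,-0.1,-0.2,1],[0,0,0,0,0,0,1],[0,0,0,0,0,0,1]]]'
python3 - <<'E'
from t import *
w=np.load('w2.npy',allow_pickle=True).item()
T=np.eye(4);T[:3,:3]=R.from_rotvec(w['tool_rot']).as_matrix();T[:3,3]=w['tcp_pos']
st();root(T,1)
b2=manip.camera('wrist')[:,:,::-1];cv2.imwrite('pics/w11.png',b2);a=cv2.imread('pics/w2.png')
A,B=[cv2.cvtColor(np.ascontiguousarray(i),cv2.COLOR_BGR2GRAY) for i in (a,b2)]
def sh(y0,y1,x0,x1,p=8):
    r=cv2.matchTemplate(B[y0-p:y1+p,x0-p:x1+p],A[y0:y1,x0:x1],cv2.TM_CCOEFF_NORMED); _,mx,_,l=cv2.minMaxLoc(r); return l[0]-p,l[1]-p,round(mx,3)
print('stand block',sh(150,180,290,320),'base',sh(140,175,275,300)); print('shaft/tip',sh(182,206,314,336),'handle end',sh(203,225,300,350),'butt',sh(285,310,305,340))
for k,g in (('old',A),('new',B)):
    print(k)
    for r in range(176,208): print(''.join(' .:-=+*#%@'[min(9,int(x/25.6))] for x in g[r,304:350]))
E
```

```text
clock: 19.85
tcp_pos: [0.3815, -0.1223, 0.2646]
tool_rot: [-2.76, 1.073, -0.785]
contact_force: [0.3, -0.0, -1.9]
grip_width: 0.321
clock: 20.35
tcp_pos: [0.3539, -0.1962, 0.2375]
tool_rot: [-2.761, 1.071, -0.781]
contact_force: [-0.1, 0.8, -2.3]
grip_width: 0.322
t 20.35 q [-1.0954  0.1004  2.2923  0.8212  0.5521 -1.0251] 
tcp [ 0.3539 -0.1962  0.2375] x [ 0.6257 -0.6498  0.4316] z [ 0.4869 -0.107  -0.8669] F [-0.1087  0.7658 -2.2752] g 0.322
1 rows of [-0.01  0.08 -0.02  0.    0.02 -0.2 ] total turn [ 0.   0.  -0.2]
stand block (0, 1, 0.996) base (0, 1, 0.975)
shaft/tip (-2, 1, 0.916) handle end (-1, 0, 0.907) butt (0, 0, 0.996)
old
@@@@@@@@@@@@@@@@@@@@@@#++*##@@@@@@@@@@@@@@@@@@
@@@@@@@@@@@@@@@@@@@@%+++*###%@@@@@@@@@@@@@@@@@
@@@@@@@@@@@@@@@@@@@#*+*######%@@@@@@@@@@@@@@@@
@@@@@@@@@@@@@@@@@@##*#########@@@@@@@@@@@@@@@@
@@@@@@@@@@@@@@@@@%#*##########%@@@@@@@@@@@@@@@
@@@@@@@@@@@@@@@@@@#*###########@@@@@@@@@@@@@@@
@@@@@@@@@@@@@@@@@@%############%@@@@@@@@@@@@@@
@@@@@@@@@@@@@@@@@@@#*###########@@@@@@@@@@@@@@
@@@@@@@@@@@@@@@@@@%#*###########@@@@@@@@@@@@@@
@@@@@@@@@@@@@@@@@*#############%@@
[... 1854 characters left out ...]
#@@@@@@@@%*++++**#@@@@@@@@@@@@@@@@@@@@@@%+
----=@@@@@@@@%++=+++*#%@@@@@@@@@@@@@@@@@@@@*-:
-----+@@@@@@@%+==+++**#@@@@@@@@@@@@@@@@@@%+=::
------*@@@@@@#===+++**#%@@@@@@@@@@@@@@@%+--=-:
------=@@@@@@*===+++**#%@@@@@@@@@@@@@%+-:::---
+=-----*@@@@@*===+++**#%@@@@@@@@@@@%#=::::-+==
*+++=+=+@@@@@*===+++**#%@@@@@@@@@@%=-:::::-+==
****+*++*@@@@*===+++**#%@@@@@@@@%+-:::::::-+-:
*********%@@@+===+++**#%@@@@@@%+-:::::::::-=-:
*********#@@@+===+++**##@@@@%+-::::::::::::-::
**********#@%+====++**##%@@%=-::::::::::::::::
**********#%*+=====+**####+--:::::::::::::::::
************+===-==++**##=---:::::::::::::::::
************+==---=++++**=---:::::::::::::::::
***********+=------==+++++=--:::::::::::::::::
```

The tip sits about 2 px (2 mm) in −x compared with before, while butt and stand agree. I correct with 0.7° about tool y, then go in along the bore axis.

```bash
python3 -m pendant '[[[0.05,0,0.5,0,0.7,0,1],[-0.01,0,1,0,0,0,1],[-0.01,0,1,0,0,0,1],[-0.01,0,1,0,0,0,1],[0,0,0.3,0,0,0,1]]]'
python3 -m pendant '[[[-0.01,0,0.5,0,0,0,1],[0,0,0.5,0,0,0,1],[-0.01,0,0.5,0,0,0,1],[0,0,0.5,0,0,0,1],[0,0,0,0,0,0,1]]]'
python3 - <<'E'
from t import *
s=st();m=R.from_rotvec(s['tool_rot']).as_matrix();print('F tool',m.T@s['contact_force'])
print('to grip pose',m.T@(np.array([.4188,-.213,.127])-s['tcp_pos'])*100)
E
```

```text
clock: 20.9
tcp_pos: [0.3739, -0.199, 0.2051]
tool_rot: [-2.761, 1.067, -0.801]
contact_force: [0.7, 0.1, -1.4]
grip_width: 0.318
clock: 21.4
tcp_pos: [0.3816, -0.2028, 0.1909]
tool_rot: [-2.766, 1.074, -0.81]
contact_force: [-31.7, 3.6, 47.4]
grip_width: 0.319
t 21.4 q [-1.0128  0.275   2.3227  1.2214  0.3874 -1.393 ] 
tcp [ 0.3816 -0.2028  0.1909] x [ 0.618  -0.6444  0.4503] z [ 0.4962 -0.1246 -0.8592] F [-31.728    3.5997  47.386 ] g 0.319
F tool [ -0.5878   5.1303 -56.9068]
to grip pose [0.0819 0.0525 7.4697]
```

```bash
python3 -m pendant '[[[0,0,-0.8,0,0,0,1],[0,0,-0.8,0,0,0,1],[0,0,-0.8,0,0,0,1],[0,0,0,0,0,0,1],[0,0,0,0,0,0,1]]]'
python3 - <<'E'
from t import *
s=st();np.save('w12.npy',s,allow_pickle=True)
b2=manip.camera('wrist')[:,:,::-1];cv2.imwrite('pics/w12.png',b2);a=cv2.imread('pics/w11.png')
A,B=[cv2.cvtColor(np.ascontiguousarray(i),cv2.COLOR_BGR2GRAY) for i in (a,b2)]
def sh(y0,y1,x0,x1,p=8):
    r=cv2.matchTemplate(B[y0-p:y1+p,x0-p:x1+p],A[y0:y1,x0:x1],cv2.TM_CCOEFF_NORMED); _,mx,_,l=cv2.minMaxLoc(r); return l[0]-p,l[1]-p,round(mx,3)
print('shaft',sh(186,206,312,336),'handle end',sh(203,225,300,350),'butt',sh(285,310,305,340))
np.set_printoptions(linewidth=300)
for r in range(166,208): print(r,''.join(' .:-=+*#%@'[min(9,int(x/25.6))] for x in B[r,294:360]))
E
```

```text
clock: 21.9
tcp_pos: [0.3716, -0.1997, 0.2093]
tool_rot: [-2.762, 1.069, -0.804]
contact_force: [-0.2, -0.0, -1.4]
grip_width: 0.32
t 21.9 q [-1.0445  0.2071  2.3149  1.0462  0.4427 -1.232 ] 
tcp [ 0.3716 -0.1997  0.2093] x [ 0.6206 -0.6453  0.4455] z [ 0.4965 -0.1165 -0.8602] F [-0.2008 -0.0022 -1.3692] g 0.32
shaft (-1, 8, 0.769) handle end (0, 4, 0.672) butt (0, 8, 0.559)
166 ======---------==----------=*##%@@@@@@@@@@@@@@=-------------------
167 ====---------------------=+*#%%@@@@@@@@@@@@@@@#-------------------
168 ==---------------------=+*#%%@@@@@@@@@@@@@@@@@@+------------------
169 =--------------------=+*#%%@@@@@@@@@@@@@@@@@@@@%=-----------------
170 --------------------=**#%@@@@@@@@@@@@@@@@@@@@@@@*-----------------
171 ------------------=+*#%@@@@@@@@@@@@@@@@@@@@@@@@@@=----------------
172 ----------------=+*#%%@@@@@@@@@@@@@@@@@@@@@@@@@@@#----------------
173 ---------------=*##%@@@@@@@@@@@@@@@@@@@@@@@@@@@@@@=---------------
174 -------------=+*#%%@@@@@@@@@@@@@@@@@@@@@@@@@@@@@@@#---------------
175 -----------=+*#%%@@@@@@@@@@@@@@@@@@@@@@@@@@@@@@@@@@+--------------
176 --------
[... 1559 characters left out ...]
==#@@@@@@@@@@@@@@*++++**#%%%@@@@@@@@@@@@@@@@@@@@@@@@@@@@#----
199 =======+@@@@@@@@@@@@@@*++++**#%%%@@@@@@@@@@@@@@@@@@@@@@@@@@@*-----
200 ========*@@@@@@@@@@@@@+++++**##%%@@@@@@@@@@@@@@@@@@@@@@@@@*=------
201 =========%@@@@@@@@@@@@+++++**##%%@@@@@@@@@@@@@@@@@@@@@@@*=--------
202 =========+@@@@@@@@@@@@+++++**##%%@@@@@@@@@@@@@@@@@@@@@#+----------
203 ==========#@@@@@@@@@@@+++++**##%%@@@@@@@@@@@@@@@@@@@%*------------
204 +=+=+=====+@@@@@@@@@@%+++++**##%%@@@@@@@@@@@@@@@@@@#@+------------
205 #*#*#*=====*@@@@@@@@@%+++++**##%%@@@@@@@@@@@@@@@@*=+@+------------
206 ######*=+===#@@@@@@@@%++++++*##%%@@@@@@@@@@@@@@%=--+%=------------
207 %######*#*==+@@@@@@@@#+++==+**##%@@@@@@@@@@@@@+=---=*--=----------
```

The axial force shows the tip caught the rim, so I backed off. In the wrist view the bore centre is near (326,190), while the tip projects to about (321,186). I'll triangulate the mouth and compare it with the tip offset proven at the slot.

```bash
python3 - <<'E'
from t import *
w=np.load('w2.npy',allow_pickle=True).item(); s=np.load('w12.npy',allow_pickle=True).item()
print('mouth est: w2',onz('wrist',329,182,.088,w),'w12',onz('wrist',326.3,189.9,.088,s),'top',onz('top',433,206.25,.088),'scene',onz('scene',330.75,288.25,.088))
print(two(ray('wrist',329,182,w),ray('top',433,206.25)))
m=R.from_rotvec(s['tool_rot']).as_matrix()
for M in (onz('wrist',329,182,.088,w),onz('wrist',326.3,189.9,.088,s),onz('top',433,206.25,.088)): print('mouth in tool cm',m.T@(M-s['tcp_pos'])*100)
# bore dark/grey square in top view t2 and wrist w2, by threshold inside the white face
for n,(y,x,h,ww) in {'t2':(195,420,25,25),'w2':(168,312,30,32)}.items():
    g=cv2.imread(f'pics/{n}.png').mean(2)[y:y+h,x:x+ww]; print(n,y,x)
    for r in range(h): print(y+r,''.join(' .:-=+*#%@'[min(9,int(v/25.6))] for v in g[r]))
# stand block: white region corners in w11 (face + side)
g=cv2.imread('pics/w1.png')
E
```

```text
mouth est: w2 [ 0.4482 -0.2184  0.088 ] w12 [ 0.4484 -0.2177  0.088 ] top [ 0.4459 -0.2205  0.088 ] scene [ 0.4498 -0.2171  0.088 ]
(array([ 0.4454, -0.2174,  0.0949]), np.float64(0.0023201060059584765))
mouth in tool cm [ 0.5547 -0.2343 14.4527]
mouth in tool cm [ 0.5251 -0.2948 14.4549]
mouth in tool cm [ 0.5491  0.07   14.3621]
t2 195 420
195 :::-+#%%%%%%%%%%%%%%###+-
196 ::-=*#%@@@%%%%%%%%%%%##*=
197 ::-+*%@@@@@@@@@@%%%%%%##+
198 ::-+#%@@@@@@@@@@@@@@@%%#*
199 :-=+#@@@@@@@@@@@@@@@@@@%*
200 :-=*%@@@@@@@@@@@@@@@@@@%*
201 :-+#%@@@@@@@@@@@@@@@@@@%*
202 :-+#@@@@@%%%%%@@@@@@@@@#+
203 -=*%@@@@@%#####%%@@@@@%#=
204 -+#%@@@@%#**++**%%@@@@%*-
205 -+#@@@@@%#**+++*#%@@@@#+-
206 =*%@@@@@%%#**+*#%@@@@%#=-
207 =*%@@@@@%%##***#%@@@@%*-:
208 +#%@@@@@%%%%###%%@@@@#+-:
209 *#@@@@@@@@%%%%%%@@@@%#=-:
210 *%@@@@@@@@@@@@@@@@@@%*---
211 *%@@@@@@@@@@@@@@@@@@#+--=
212 #%@@@@@@@@@@@@@@@@@%#=--+
213 #%@@@@@@@@@@@@@@@@@%*-:-=
214 *#%%%%@@@@%%%%@@@@@#+-::-
215 =+**##%%%%####%%%@%#=::::
216 ====++*###*****#%%%*-::::
217 +====++**+++++**###+-::::
218 +++++++++++++++***+-:::::
219 ++++++++++++++++++----:::
w2 168
[... 414 characters left out ...]
9 @@@@@@@@@@#**#########@@@@@@@@@@
180 @@@@@@@@@%#*##########%@@@@@@@@@
181 @@@@@@@@@@#**##########@@@@@@@@@
182 @@@@@@@@@@%#*##########%@@@@@@@@
183 @@@@@@@@@@@#*###########@@@@@@@@
184 @@@@@@@@@@%#*######*####%@@@@@@@
185 @@@@@@@@@*#########*###%@@@@@@@@
186 @@@@@@@@#+#%#########%%@@@@@@@@@
187 @@@@@@@@*+##########%@@@@@@@@@@@
188 @@@@@@@@**########%@@@@@@@@@@@@@
189 @@@@@@@@**%%####@@@@@@@@@@@@@@@@
190 @@@@@@@@**%@%*%@@@@@@@@@@@@@@@@@
191 @@@@@@@@*+#%%*%@@@@@@@@@@@@@@@@@
192 @@@@@@@%++*++*#@@@@@@@@@@@@@@@@@
193 @@@@@@@#+++++**#@@@@@@@@@@@@@@@@
194 @@@@@@@#+==++**#%@@@@@@@@@@@@@@@
195 @@@@@@@*===++**##@@@@@@@@@@@@@@@
196 @@@@@@@*==+++**##%@@@@@@@@@@@@%+
197 @@@@@@@*==+++**##%@@@@@@@@@@%+-:
```

```bash
python3 -m pendant '[[[0.2,0.18,0,0,0,0,1],[0.2,0.17,0,0,0,0,1],[0.01,-0.02,0.6,0,0,0,1],[0.01,-0.02,0.6,0,0,0,1],[0,0,0,0,0,0,1]]]'
python3 -m pendant '[[[0,-0.01,0.3,0,0,0,1],[0,-0.01,0.3,0,0,0,1],[0,-0.01,0.3,0,0,0,1],[0,-0.01,0.2,0,0,0,1],[0,0,0,0,0,0,1]]]'
python3 - <<'E'
from t import *
s=st();m=R.from_rotvec(s['tool_rot']).as_matrix();print('F tool',m.T@s['contact_force'],m.T@s['ft_torque'])
print('mouth in tool',m.T@(np.array([.448,-.218,.088])-s['tcp_pos'])*100)
B=manip.camera('wrist')[:,:,::-1];cv2.imwrite('pics/w13.png',B);B=B.mean(2)
for r in range(172,204): print(r,''.join(' .:-=+*#%@'[min(9,int(x/25.6))] for x in B[r,300:356]))
E
```

```text
clock: 22.45
tcp_pos: [0.3782, -0.2069, 0.1991]
tool_rot: [-2.76, 1.071, -0.801]
contact_force: [0.5, 0.2, -1.7]
grip_width: 0.321
clock: 22.95
tcp_pos: [0.3839, -0.2084, 0.1902]
tool_rot: [-2.762, 1.072, -0.803]
contact_force: [-0.1, -1.4, -2.8]
grip_width: 0.319
t 22.95 q [-1.0198  0.2822  2.3077  1.1888  0.3992 -1.3643] 
tcp [ 0.3839 -0.2084  0.1902] x [ 0.6197 -0.6465  0.445 ] z [ 0.4955 -0.1174 -0.8606] F [-0.0941 -1.3749 -2.753 ] g 0.319
F tool [-0.3947  1.7753  2.4841] [-0.6193 -0.1462 -0.0319]
mouth in tool [ 0.0424 -0.6431 12.0827]
172 -----=+*#%%@@@@@@@@@@@@@@@@@@@@@@@@@@@@@@=--------------
173 ----+*#%%@@@@@@@@@@@@@@@@@@@@@@@@@@@@@@@@*--------------
174 --=+*#%%@@@@@@@@@@@@@@@@@@@@@@@@@@@@@@@@@@=-------------
175 =+*#%%@@@@@@@@@@@@@@@@@@@@@@@@@@@@@@@@@@@@#-------------
176 *#%%@@@@@@@@@@@@@@@@@@@@@@@@@@@@@@@@@@@@@@@+------------
177 #%@@@@@@@@@@@@@@@@@@@@@@@@@@@@@@@@@@@@@@@@@%=-----------
178 %@@@@@@@@@@@@@@@@@@@@@@@@@@@@@@@@@@@@@@@@@@@*-----------
179 @@@@@@@@@@@@@@@@@@@@@@@@@@@@@@@@@@@@@@@@@@@@@=----------
180 @@@@@@@@@@@@@@@@@@@@@@@@@@@@@@@@@@@@@@@@@@@@@*----------
181 
[... 698 characters left out ...]
%%%@@@@@@@@@@@@@@@@@@@@@+----
193 @@@@@@@@@%%%#####*****##%%%%%%@@@@@@@@@@@@@@@@@@@@@%----
194 @@@@@@@@@@%%###%*++++**#%%%%%%%@@@@@@@@@@@@@@@@@@@@@+---
195 @@@@@@@@@@@%%#%@*++++**#%%%%#%%@@@@@@@@@@@@@@@@@@@@@%=--
196 @@@@@@@@@@@%%%%@*++++**#%%%%%%@@@@@@@@@@@@@@@@@@@@@@@+--
197 @@@@@@@@@@@@@%%%*++++**#%%%%@@@@@@@@@@@@@@@@@@@@@@@@@@=-
198 @@@@@@@@@@@@@@@%*++++**#%%%@@@@@@@@@@@@@@@@@@@@@@@@@@@*-
199 @@@@@@@@@@@@@@@@*++++**##%%@@@@@@@@@@@@@@@@@@@@@@@@@@@#-
200 @@@@@@@@@@@@@@@@*++++**##%%@@@@@@@@@@@@@@@@@@@@@@@@@@@+-
201 @@@@@@@@@@@@@@@@+++++**##%%@@@@@@@@@@@@@@@@@@@@@@@@@#+--
202 @@@@@@@@@@@@@@@@+++++**##%%@@@@@@@@@@@@@@@@@@@@@@@@*----
203 @@@@@@@@@@@@@@@@+++++**##%%@@@@@@@@@@@@@@@@@@@@@@*=-----
```

The bore is now visible on both sides of the blade, with its centre near (319,192.5) and the tip at about (320.5,192). There's no axial resistance, so I continue in small steps.

```bash
cat > f.py <<'E'
from t import *
s=st();m=R.from_rotvec(s['tool_rot']).as_matrix();print('F tool',m.T@s['contact_force'],'M',m.T@s['ft_torque'])
print('mouth in tool',m.T@(np.array([.448,-.218,.088])-s['tcp_pos'])*100)
E
python3 -m pendant '[[[0.01,-0.01,0.4,0,0,0,1],[0,-0.01,0.4,0,0,0,1],[0.01,-0.01,0.4,0,0,0,1],[0,-0.01,0.4,0,0,0,1],[0,0,0,0,0,0,1]]]'; python3 f.py
```

```text
clock: 23.5
tcp_pos: [0.3923, -0.21, 0.1764]
tool_rot: [-2.761, 1.072, -0.803]
contact_force: [-0.1, -1.5, -3.0]
grip_width: 0.32
t 23.5 q [-0.9975  0.3321  2.3072  1.3141  0.3733 -1.4785] 
tcp [ 0.3923 -0.21    0.1764] x [ 0.6197 -0.6467  0.4447] z [ 0.4955 -0.1171 -0.8607] F [-0.1425 -1.5342 -2.9903] g 0.32
F tool [-0.426   1.9841  2.6828] M [-0.7789  0.0328  0.0493]
mouth in tool [ 0.0361 -0.5967 10.4667]
```

```bash
python3 -m pendant '[[[0.01,0,0.6,0,0,0,1],[0,0,0.6,0,0,0,1],[0.01,-0.01,0.6,0,0,0,1],[0,0,0.6,0,0,0,1],[0,0,0,0,0,0,1]]]'; python3 f.py
```

```text
clock: 24.0
tcp_pos: [0.4044, -0.2126, 0.1558]
tool_rot: [-2.761, 1.072, -0.802]
contact_force: [1.8, -2.4, -2.7]
grip_width: 0.317
t 24.0 q [-0.9679  0.405   2.3032  1.5139  0.3497 -1.6638] 
tcp [ 0.4044 -0.2126  0.1558] x [ 0.6198 -0.6469  0.4443] z [ 0.4955 -0.1165 -0.8608] F [ 1.7529 -2.394  -2.7074] g 0.317
F tool [1.4322 1.4098 3.4779] M [-0.8674 -0.0096  0.0165]
mouth in tool [ 0.0359 -0.567   8.0639]
```

```bash
python3 -m pendant '[[[0,0,0.5,0,0,0,1],[0,0,0.5,0,0,0,1],[0,0,0.5,0,0,0,1],[0,0,0.3,0,0,0,1],[0,0,0,0,0,0,1]]]'; python3 f.py
```

```text
clock: 24.5
tcp_pos: [0.4132, -0.2145, 0.1406]
tool_rot: [-2.761, 1.071, -0.803]
contact_force: [-0.0, -2.3, -1.9]
grip_width: 0.32
t 24.5 q [-0.9475  0.4572  2.298   1.6643  0.3427 -1.8039] 
tcp [ 0.4132 -0.2145  0.1406] x [ 0.6198 -0.6466  0.4446] z [ 0.4958 -0.1164 -0.8606] F [-0.0051 -2.3177 -1.9105] g 0.32
F tool [0.6462 2.225  1.9115] M [-0.8032  0.0283  0.0542]
mouth in tool [ 0.04   -0.5481  6.2957]
```

```bash
python3 -m pendant '[[[0,0,0.4,0,0,0,1],[0,0,0.4,0,0,0,1],[0,0,0.2,0,0,0,1],[0,0,0.1,0,0,0,1],[0,0,0,0,0,0,1]]]'; python3 f.py
```

```text
clock: 25.0
tcp_pos: [0.4185, -0.2155, 0.1313]
tool_rot: [-2.761, 1.071, -0.803]
contact_force: [-1.2, -2.0, -1.0]
grip_width: 0.319
t 25.0 q [-0.9355  0.4884  2.294   1.7523  0.3423 -1.8858] 
tcp [ 0.4185 -0.2155  0.1313] x [ 0.62   -0.6465  0.4446] z [ 0.4959 -0.1163 -0.8606] F [-1.1533 -1.9987 -0.9535] g 0.319
F tool [0.1531 2.4452 0.4811] M [-0.7748  0.0133  0.011 ]
mouth in tool [ 0.0631 -0.5308  5.2192]
```

```bash
python3 -m pendant '[[[0,0,0.1,0,0,0,1],[0,0,0.1,0,0,0,1],[0,0,0.1,0,0,0,1],[0,0,0,0,0,0,1],[0,0,0,0,0,0,1]]]'; python3 f.py
```

```text
clock: 25.5
tcp_pos: [0.42, -0.2158, 0.1286]
tool_rot: [-2.761, 1.07, -0.802]
contact_force: [-2.1, -1.9, 0.7]
grip_width: 0.318
t 25.5 q [-0.9321  0.4973  2.2926  1.7758  0.3427 -1.9077] 
tcp [ 0.42   -0.2158  0.1286] x [ 0.6203 -0.6463  0.4444] z [ 0.4958 -0.116  -0.8606] F [-2.1136 -1.8815  0.6524] g 0.318
F tool [ 0.1951  2.5415 -1.3913] M [-0.8531  0.0144  0.0625]
mouth in tool [ 0.0741 -0.5224  4.9078]
```

```bash
python3 -m pendant '[[[0,0,0.1,0,0,0,1],[0,0,0.1,0,0,0,1],[0,0,0.1,0,0,0,1],[0,0,0,0,0,0,1],[0,0,0,0,0,0,1]]]'; python3 f.py
```

```text
clock: 26.0
tcp_pos: [0.4215, -0.216, 0.1259]
tool_rot: [-2.761, 1.07, -0.802]
contact_force: [-0.5, -0.7, 1.0]
grip_width: 0.322
t 26.0 q [-0.9288  0.506   2.2911  1.7986  0.3432 -1.9288] 
tcp [ 0.4215 -0.216   0.1259] x [ 0.6205 -0.6463  0.4442] z [ 0.4958 -0.1157 -0.8607] F [-0.4761 -0.6817  1.0286] g 0.322
F tool [ 0.6021  0.5478 -1.0426] M [-0.7365 -0.1334 -0.0234]
mouth in tool [ 0.084  -0.5173  4.5977]
```

```bash
python3 -m pendant '[[[0,0,0.1,0,0,0,1],[0,0,0.1,0,0,0,1],[0,0,0,0,0,0,1],[0,0,0,0,0,0,1],[0,0,0,0,0,0,1]]]'; python3 f.py
```

```text
clock: 26.5
tcp_pos: [0.4225, -0.2163, 0.1242]
tool_rot: [-2.761, 1.07, -0.802]
contact_force: [-2.1, 0.7, 0.8]
grip_width: 0.318
t 26.5 q [-0.9268  0.5116  2.2902  1.8135  0.3436 -1.9426] 
tcp [ 0.4225 -0.2163  0.1242] x [ 0.6204 -0.6463  0.4443] z [ 0.4958 -0.1157 -0.8607] F [-2.1147  0.7327  0.8256] g 0.318
F tool [-1.4188  0.5271 -1.8438] M [-0.5932 -0.2269  0.0629]
mouth in tool [ 0.0839 -0.5189  4.4012]
```

```bash
python3 -m pendant '[[[0,0,0.1,0,0,0,1],[0,0,0.1,0,0,0,1],[0,0,0.1,0,0,0,1],[0,0,0,0,0,0,1],[0,0,0,0,0,0,1]]]'; python3 f.py
```

```text
clock: 27.0
tcp_pos: [0.4236, -0.2163, 0.1224]
tool_rot: [-2.761, 1.071, -0.804]
contact_force: [-7.9, 1.8, 12.8]
grip_width: 0.316
t 27.0 q [-0.924   0.5178  2.29    1.8363  0.3444 -1.9633] 
tcp [ 0.4236 -0.2163  0.1224] x [ 0.6197 -0.6464  0.4451] z [ 0.4963 -0.1165 -0.8603] F [-7.8501  1.7577 12.8419] g 0.316
F tool [ -0.2856   0.2552 -15.1486] M [-0.593  -0.1003 -0.0562]
mouth in tool [ 0.0892 -0.5046  4.1896]
```

```bash
python3 -m pendant '[[[0,0,0.1,0,0,0,1],[0,0,0.1,0,0,0,1],[0,0,0.1,0,0,0,1],[0,0,0,0,0,0,1],[0,0,0,0,0,0,1]]]'; python3 f.py
```

```text
clock: 27.5
tcp_pos: [0.4238, -0.216, 0.1219]
tool_rot: [-2.76, 1.074, -0.807]
contact_force: [-24.2, 3.4, 43.6]
grip_width: 0.318
t 27.5 q [-0.9225  0.5202  2.2924  1.859   0.3455 -1.9831] 
tcp [ 0.4238 -0.216   0.1219] x [ 0.6173 -0.6475  0.4468] z [ 0.4974 -0.1188 -0.8593] F [-24.1828   3.4488  43.6479] g 0.318
F tool [  2.3421   1.287  -49.947 ] M [-0.8264  0.4508 -0.067 ]
mouth in tool [ 0.1125 -0.483   4.1416]
```

The 50 N hard stop comes with the mouth 41 mm ahead of the TCP, where the handle's end should be, so the driver is home. I'll relieve the force, open and retreat along the axis.

```bash
python3 -m pendant '[[[0,0,-0.2,0,0,0,1],[0,0,-0.15,0,0,0,1],[0,0,0,0,0,0,1],[0,0,0,0,0,0,-1],[0,0,0,0,0,0,-1]]]'
python3 -m pendant '[[[0,0,0,0,0,0,-1],[0,0,0,0,0,0,-1],[0,0,0,0,0,0,-1],[0,0,0,0,0,0,-1],[0,0,0,0,0,0,-1]]]'
python3 -m pendant '[[[0,0,-1,0,0,0,-1],[0,0,-1.5,0,0,0,-1],[0,0,-2,0,0,0,-1],[0,0,-2,0,0,0,-1],[0,0,-2,0,0,0,-1]]]'
python3 -m pendant '[[[0,0,-2,0,0,0,-1],[0,0,-1.5,0,0,0,-1],[0,0,0,0,0,0,-1],[0,0,0,0,0,0,-1],[0,0,0,0,0,0,-1]]]'
python3 - <<'E'
from t import *
s=st();np.save('w14.npy',s,allow_pickle=True)
I={}
for n in ('top','scene','wrist'): I[n]=manip.camera(n)[:,:,::-1];cv2.imwrite(f'pics/{n}14.png',I[n])
# butt/stand against the start pictures
def sh(A,B,y0,y1,x0,x1,p=6):
    r=cv2.matchTemplate(B[y0-p:y1+p,x0-p:x1+p].copy(),A[y0:y1,x0:x1].copy(),cv2.TM_CCOEFF_NORMED); _,mx,_,l=cv2.minMaxLoc(r); return l[0]-p,l[1]-p,round(mx,3)
A=cv2.imread('pics/scene0.png');print('scene handle',sh(A,I['scene'],272,290,305,328),'mag',sh(A,I['scene'],220,244,338,362),'vial?',sh(A,I['scene'],130,148,362,377))
A=cv2.imread('pics/top0.png');print('top handle',sh(A,I['top'],205,232,425,446),'mag',sh(A,I['top'],165,192,332,358),'vial',sh(A,I['top'],134,150,202,218),'plate',sh(A,I['top'],135,165,255,290))
g=I['wrist'].mean(2)
for r in range(196,248,1): print(r,''.join(' .:-=+*#%@'[min(9,int(x/25.6))] for x in g[r,290:360]))
E
```

```text
clock: 28.0
tcp_pos: [0.4246, -0.2172, 0.1221]
tool_rot: [-2.76, 1.07, -0.804]
contact_force: [0.1, 0.6, 0.3]
grip_width: 0.648
clock: 28.5
tcp_pos: [0.4238, -0.2168, 0.1222]
tool_rot: [-2.761, 1.07, -0.803]
contact_force: [0.3, 0.6, -0.7]
grip_width: 1.002
clock: 29.0
tcp_pos: [0.381, -0.2064, 0.1958]
tool_rot: [-2.761, 1.07, -0.801]
contact_force: [0.1, -0.4, 0.7]
grip_width: 1.001
clock: 29.5
tcp_pos: [0.3644, -0.2027, 0.2249]
tool_rot: [-2.76, 1.071, -0.801]
contact_force: [0.3, -0.7, -0.5]
grip_width: 1.0
t 29.5 q [-1.075   0.1545  2.2977  0.9246  0.4975 -1.1218] 
tcp [ 0.3644 -0.2027  0.2249] x [ 0.6203 -0.6468  0.4437] z [ 0.4956 -0.1153 -0.8609] F [ 0.3057 -0.7243 -0.5254] g 1.0
scene handle (0, 1, 0.878) mag (0, 0, 0.999) vial? (0, 0, 0.999)
top handle (0, 0, 0.932) mag (0, 0, 0.999) vial (0, 0, 0.999) plate (2, 0, 0.855)
196 ===-========*===----==++++********++=++***##@@@@@@@@@*=---------------
197 ===============----=++++++*####******+=++**%@@@@@@@%=-----------------
198 =============----==+++++++*#######*****+++*%@@@@@%==-=----------------
199 ==+=+=+====----==++++++++*##
[... 2942 characters left out ...]
::----:::-=#@*-----------
239 @@@%*=------:------------:::--::::---:::::---::----::-=#@@+-----------
240 @@*+------::-------------------::-----:::----::---:::-+%@#=---::-----:
241 %*--------::--:-------==++++-----:----::-----:::::-:--+##+----:::---:-
242 =---------:::----:::-+%%%%%#=----:-:--:------::--:------------:-::----
243 ----------::::---::--#@@@@%+-----::::---------------------------------
244 -----------:-----::-=%@@@*=------::-----------------------------------
245 -----------:--:-:::-+@@@#=-------:------------------------------------
246 -----------:-::::---+@%*=------------------------------------+--------
247 -----------::::::----*=-------------------------------------=*--------
```

```bash
python3 - <<'E'
from t import *
s=np.load('w14.npy',allow_pickle=True).item()
print('butt now',onz('wrist',317,214.3,.1616,s),'at start [.3969 -.2068 .1616]')
for n in ('top0','top14'):
    g=cv2.imread(f'pics/{n}.png').mean(2); M=(g>175).astype(np.uint8); M[:125]=0; M[215:]=0; M[:,:240]=0; M[:,315:]=0
    c=max(cv2.findContours(M,0,1)[0],key=cv2.contourArea); h=cv2.boxPoints(cv2.minAreaRect(c)); print(n,h.round(1).tolist())
    if n=='top14':
        for z in (.054,): print([onz('top',*map(float,p),z)[:2].round(4).tolist() for p in h])
E
```

```text
butt now [ 0.3982 -0.2084  0.1616] at start [.3969 -.2068 .1616]
top0 [[247.5, 136.3000030517578], [291.29998779296875, 127.9000015258789], [305.20001220703125, 201.1999969482422], [261.3999938964844, 209.60000610351562]]
top14 [[251.89999389648438, 136.6999969482422], [292.8999938964844, 129.6999969482422], [305.0, 200.89999389648438], [264.0, 207.89999389648438]]
[[0.6336, 0.2175], [0.6495, 0.1135], [0.4679, 0.085], [0.4523, 0.1869]]
```

The butt is within 2 mm of where it started, the plate is still level, the bystanders have not moved, and the gripper is clear. Handing in.

```bash
python3 -c "
from station import manip; print(manip.sign_off())"
```

```text
the job is handed in; nothing more can be done
None
```

The job is handed in at about 30 s of the 61 s allowed: the plate is locked level and the screwdriver is back in its stand. The hand-in returned no verdict.

**What I did:** I drew the screwdriver from its stand and seated its blade in the slot. I followed the hinge arc down until the plate hit its level stop at about 17 N. Still pressing at about 20 N, I turned clockwise until the switch's end stop showed as a jump to 0.31 N m. Then I lifted the driver out and pushed it back into the stand.

**Last checks:**
- **Plate and switch:** with the driver out, the wrist view put the plate's corners at level height, and the slot lies along the plate (8.7° against the base's roughly 8°). The final top view still shows the plate down.
- **Screwdriver:** I pushed it in to a hard stop of about 50 N. Its butt is within 2 mm of where it started.
- **Magnetic base and vial:** neither shifted by a pixel between the first and last pictures.
- **Gripper:** open, clear of the screwdriver and reading no contact.

**What went wrong or disagreed:**
- The first try at putting the screwdriver back caught the rim of the bore at 57 N. I backed off, shifted about 5 mm, and it then went in without resistance.
- Early estimates of the bore mouth differed by about 9 mm between the handle-based value and the camera views. The camera value proved right.

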